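# Clamp a vial rack on the lab shaker

### The job

Secure the vial rack on the shaker by pushing with the fingertips: first push the white rack along between its guide rails until it sits fully home against the end stop, then push the clamp's handle over past its dead point until it snaps down into lock with the pad pressing on the rack. Lift nothing, and leave the loose vial on the deck, the bottle, the beaker and the little box where they stand.

Things in the scene. Friction and masses are not known exactly. Their poses are not given: they have to be found in the camera images.
- shaker: Low bench shaker, fixed to the bench: white housing, grey deck plate 300 (its x) by 220 mm (its y), deck top 75 mm above the bench. Origin under its centre at bench level, z up; place and yaw vary. Its +x is the direction in which the rack is pushed home and in which the clamp handle is thrown. A steel toggle clamp stands on it at y = 0, behind the end stop.
- stop_face (a point): Foot of the end stop's near face, at deck level: x = 20, y = 0 mm on the shaker. The stop is an aluminium bar across the bed, 25 mm high, 8 mm thick. Two aluminium guide rails (10 mm high, 8 mm thick, inner faces 115 mm apart) lead to it along x, from x = -145 mm.
- rack: Loose white vial rack on the deck between the rails: block 80 (its x) by 110 (its y) by 35 mm high, 0.35 to 0.7 kg, slides with up to about 10 N. Two rows of small black-capped vials stand 19 mm above it on the half away from the stop. Origin: centre of its underside; axes as the shaker's. Starts 25 to 50 mm short of the stop; fully home its origin is at x = -20 mm on the shaker.
- clamp_pivot (a point): Hinge point of the clamp handle: on the shaker at x = 65, y = 0 mm, 125 mm above the bench. The hinge axis is the shaker's y.
- handle_end (a point): Free end of the clamp handle, 110 mm from the pivot on its centre line. From 37 to 110 mm the handle is a black round grip 22 mm across. Open, it stands almost upright, leaning 5 degrees towards the rack; locked, it lies 10 degrees above level, pointing away from the rack along the shaker's +x.
- clamp_handle (a joint): Handle angle, rad: 0 = open on its stop, grows as it is thrown away from the rack and down, 1.48 = locked on its stop. An over-centre spring drives it away from the dead point at about 1.05: below that it springs back open, beyond it snaps into lock by itself. Push needed 85 mm from the pivot: 6 to 8 N over the first half, falling to nothing at the dead point.
- clamp_pad: Rubber pad, 16 mm diameter, under the end of the clamp's short hold-down arm, which the handle swings (arm pivot at x = 40, y = 0 mm on the shaker, 125 mm above the bench; pad 43 mm from it). Origin on the arm's centre line. Open, the arm is raised 60 degrees, its top 175 mm above the bench, in front of the upright handle. Locked, it is level and the pad presses on a home rack with about 3 N.
- vial: Bystander: loose amber vial with white cap, 24 mm diameter, 50 mm tall, standing on the deck on the shaker's +y side near the clamp. Origin at the centre of its underside.
- bottle: Bystander: white bottle, 60 mm diameter, 130 mm tall, on the bench beyond the shaker. Origin at the centre of its underside.
- beaker: Bystander: glass beaker, 64 mm diameter, 80 mm tall, on the bench beyond the shaker. Origin at the centre of its underside.
- capbox: Bystander: small open grey box, 90 by 70 by 35 mm, on the bench past the clamp end of the shaker. Origin at the centre of its underside.
Mind the look-alikes: they are no part of the job. What is shaped like the rack but purple is not meant.

How it is judged (in metres and radians):
On the way, in this order (a step that is already met when the one before it is completed fails the run):
1. the rack is fully home against the end stop with the clamp still open (x of rack in the frame of shaker above -0.023 m and value of joint clamp_handle below 0.7 rad), for 0.2 s.
2. the clamp handle has snapped into lock (value of joint clamp_handle above 1.42 rad), for 0.2 s.
At the end, for the whole second after the job is handed in: The rack rests flat on the deck within 3 mm of the end stop and square to it within 0.06 rad, the clamp handle is in lock (joint above 1.42 rad) and the pad presses on the rack with more than 0.5 N, all at rest (x of rack in the frame of shaker above -0.023 m and z of rack in the frame of shaker below 0.078 m and angle between the x axis of rack and the x axis of shaker, either way round below 0.06 rad and value of joint clamp_handle above 1.42 rad and contact force between clamp_pad and rack above 0.5 N and linear speed of rack below 0.01 m/s); the robot touches nothing.
It fails at once if the rack is lifted more than 8 mm off the deck (z of rack in the frame of shaker above 0.083 m).
It fails at once if the rack is tipped by more than 0.15 rad (angle between rack's own z axis and vertical above 0.15 rad).
It fails at once if a bystander is moved by more than 15 mm (distance of any of vial, bottle, beaker, capbox from where it was at the start of the episode above 0.015 m).
It also fails if it takes over 42 s, if anything falls off the work surface, if the arm or the gripper's body presses on something with over 40 N, if the wrist force passes 120 N, or if a joint passes its speed limit or range.

### The arm

A 6-joint arm with a two-finger parallel gripper is mounted at the origin on the work surface. World frame = base frame: x ahead of the robot, y to its left, z up, the work surface at z = 0. Lengths are in m, angles in degrees, forces in N, time in s.
With the tool pointing down it reaches from about 0.275 to 0.825 m from the base axis. Payload 4.9 kg.
Tool frame: the origin (TCP) lies midway between the tips of the shut fingers; the grasp point (between the pads) lies 19 mm behind it; x points along the fingers, y is the direction in which the jaws open and shut, and the axes are right-handed (so a half turn about x gives the same grasp; the last joint's range is limited). The gripper opens to 85 mm and grips with 20 to 120 N. Pads are 22 mm wide; open, the fingers measure 114 mm over their backs; the gripper's body (76 mm by 85 mm) begins 54 mm behind the grasp point. The pads swing forward as they close: fully open they stand 13 mm farther back than shut.
Start: joints at [-83.549, 18.69, -11.035, 60.275, 0, 82.311], TCP at [0.134, -0.533, 0.203] pointing down, gripper open.
Joint ranges: [-152.03, 152.03], [-55.5, 102.48], [-74.3, 77.21], [-110.64, 120.58], [-84.22, 78.4], [-180, 180]. Speed limits (degrees/s): [147.25, 147.25, 180, 180, 180, 180].

### API

Orientations are given as a 3x3 rotation matrix whose columns are the frame's x, y, z axes.
In Python, from bench import monitor, optics, job_done gives the robot as it stands.
- The arm moves only by the tool send_rows, never from a script. Its argument "rows" is a list of rows, each a list of 3 entries, a list of its own where there are three numbers: the shift along the tool's x, y, z in mm, then the turn about the tool's x in rad, then the gripper command: -1 is shut, 1 is fully open, values between are in proportion. In form: [[[x, y, z], twist, claw], ...]. A call has 1 to 20 rows; each row shifts and turns the pose as measured when the row begins, along the tool's axes as they then stand; what a row does not reach is not made up. A row lasts 1/12 s, in which the tool goes at most 41.7 mm and 7.16 degrees, less where a joint would pass 70% of its speed; a pose out of reach is approached as far as the arm can. A call is refused whole if a number of a shift passes 41.7 or a number of a turn 0.125, either way. A call with a gripper value outside its range is refused whole. The fingers move at their own pace and stop on an object; the grip force is fixed at half the most. Time passes only in rows, so rows that do not move let the fingers close. It gives the time, the measured TCP pose, the force and the opening at its end, in the units of the state.
- monitor.observe(): the state, without advancing time (a new reading comes with each control period).
- optics.grab_frame(name): name is "scene" or "top" or "wrist"; returns a dict with "pixels" (480x640x3 uint8, red, green, blue), "vertical_fov" (degrees; the focal length in pixels is half the picture's height over the tangent of half this angle, whatever the lens; pixels are square), "cx", "cy" (the principal point, pixels), "world_to_cam" (4x4, takes a point from world to camera coordinates). Camera axes: x right, y down, z forward; pixel columns grow to the right and rows downward; lengths in m; the calibration is good to about 2 mm. A picture is of the moment at which its call begins. There is no depth.
- job_done(): hands the job in, once; it reports no verdict.
The state is a dict: "clock": time; "joint_positions": joint angles; "joint_vel": joint speeds; "tau": joint torques, N m; "tcp_pos": TCP position; "ee_rot": TCP orientation; "wrist_force": force on the tool from outside, world axes, zero at the start; "moment": the same for the moment, N m; "width": finger opening in m.
Only numpy, scipy, OpenCV 4.12 (cv2) and the standard library are available. Lean on these libraries where they do the work, as an engineer would, in place of code of your own. Each camera call takes 0.05 s, during which the arm holds its last target.

## Working session

There is one attempt and no reset: what is moved stays moved. The work goes in short steps, Python scripts to look and compute and a tool call to move; the robot and the scene stay as the last step left them, time stands still between calls to the robot, and variables do not carry over. Pictures are saved under pics/ and viewed, and the job is handed in when it is done.

Besides the shell and the picture viewer there is one more tool, called after ">>>" as name([rows], argument=value, ...), one row to a line, values as JSON. send_rows: Moves the arm, as the interface text tells. Its arguments: {"type":"object","properties":{"rows":{"type":"array","items":{"type":"array"}}},"required":["rows"]}

```bash
ls; mkdir -p pics; python3 - <<'E'
from bench import monitor, optics
import cv2, json, numpy as np
s=monitor.observe()
for k,v in s.items(): print(k,v)
for n in ["scene","top","wrist"]:
    f=optics.grab_frame(n)
    cv2.imwrite(f"pics/{n}0.png",f["pixels"][:,:,::-1])
    print(n,f["vertical_fov"],f["cx"],f["cy"],np.round(f["world_to_cam"],4).tolist())
    np.savez(f"{n}0.npz",**{k:np.array(v) for k,v in f.items()})
E
```

```text
pics
clock 0.0
joint_positions [-8.35503653e+01  1.87326215e+01 -1.10931131e+01  6.02738434e+01
  1.03117528e-03  8.23119198e+01]
joint_vel [-0.00807477  0.02293468 -0.02339318  0.07573213  0.04217164 -0.00067786]
tau [-6.42740106e-04 -4.43396723e+01  2.62441224e+01  1.54784275e-02
 -2.15427340e-04  2.84299517e-06]
tcp_pos [ 0.13429371 -0.53269744  0.20209033]
ee_rot [[-1.77341522e-04  2.44253209e-01 -9.69711472e-01]
 [ 1.72898522e-03 -9.69709963e-01 -2.44253145e-01]
 [-9.99998490e-01 -1.71993302e-03 -2.50340346e-04]]
wrist_force [-0.38731429  0.27767463  0.00488285]
moment [-0.02866052  0.05079651 -0.00355595]
width 0.08568391917638071
scene 52.75911996014582 326.2786872734107 243.07654812344649 [[0.8531, 0.5216, 0.0068, -0.4864], [0.429, -0.694, -0.5782, -0.1461], [-0.2969, 0.4962, -0.8159, 1.1906], [0.0, 0.0, 0.0, 1.0]]
top 46.43592859794842 317.2942131960095 241.28042401169378 [[0.0107, -0.9999, 0.0073, -0.0077], [-0.9963, -0.0113, -0.0852, 0.5763], [0.0852, -0.0064, -0.9963, 1.2536], [0.0, 0.0, 0.0, 1.0]]
wrist 65.91834583373316 325.6578943051254 241.8265122254604 [[0.245, -0.9695, -0.0025, -0.548], [-0.9214, -0.2337, 0.3104, -0.0414], [-0.3016, -0.0737, -0.9506, 0.3791], [0.0, 0.0, 0.0, 1.0]]
```

View pics/scene0.png

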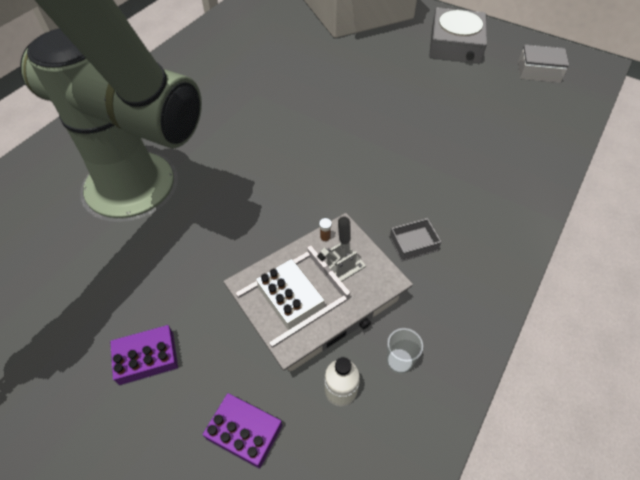

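View pics/top0.png

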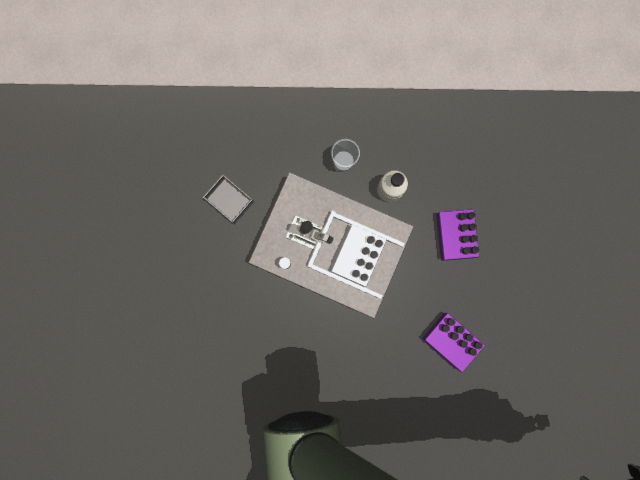

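View pics/wrist0.png

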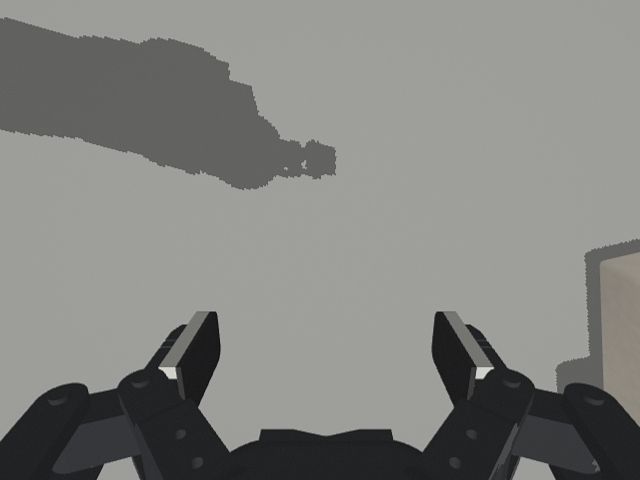

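The top view shows the shaker with deck corners near (290,174), (413,226), (375,317) and (248,262). The white rack is around (358,254), the upright handle around (306,228) and the vial at (284,263). The purple racks are the decoys. Next I'll measure these positions.

```bash
cat > h.py <<'E'
import numpy as np, cv2
def load(n): 
    d=np.load(n+".npz"); return {k:d[k] for k in d.files}
def K(f):
    fl=240/np.tan(np.radians(float(f["vertical_fov"]))/2)
    return np.array([[fl,0,float(f["cx"])],[0,fl,float(f["cy"])],[0,0,1]])
def proj(f,P):
    P=np.atleast_2d(P); T=f["world_to_cam"]; c=P@T[:3,:3].T+T[:3,3]; u=c@K(f).T
    return u[:,:2]/u[:,2:]
def back(f,uv,z):
    T=f["world_to_cam"];R=T[:3,:3];o=-R.T@T[:3,3]
    uv=np.atleast_2d(np.float64(uv)); d=np.c_[uv,np.ones(len(uv))]@np.linalg.inv(K(f)).T@R
    return o+d*((z-o[2])/d[:,2])[:,None]
def crop(f,name,x0,y0,w,h,s):
    im=f["pixels"][y0:y0+h,x0:x0+w,::-1]; cv2.imwrite(name,cv2.resize(im,None,fx=s,fy=s,interpolation=cv2.INTER_CUBIC))
E
python3 - <<'E'
from h import *
t=load("top0"); s=load("scene0")
crop(t,"pics/topc.png",235,165,190,160,4)
crop(s,"pics/scenec.png",220,205,200,160,4)
c=back(t,[(290,174),(413,226),(375,317),(248,262)],.075)
print(c.round(4)); 
for i in range(4): print(np.linalg.norm(c[i]-c[(i+1)%4]))
print(proj(s,c))
E
```

```text
[[ 0.721   0.0611  0.075 ]
 [ 0.6082 -0.2114  0.075 ]
 [ 0.4085 -0.128   0.075 ]
 [ 0.5249  0.1499  0.075 ]]
0.29489851293794084
0.21639618276597825
0.3013412803815673
0.21529865951970656
[[408.67404345 282.71044015]
 [281.93740241 368.16563642]
 [221.66277191 281.31829576]
 [344.77688637 211.52624964]]
```

View pics/topc.png

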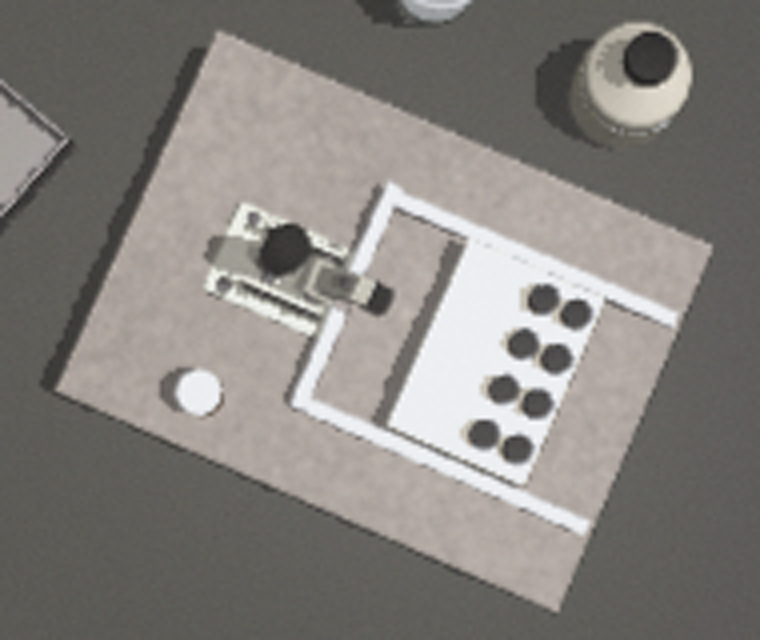

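View pics/scenec.png

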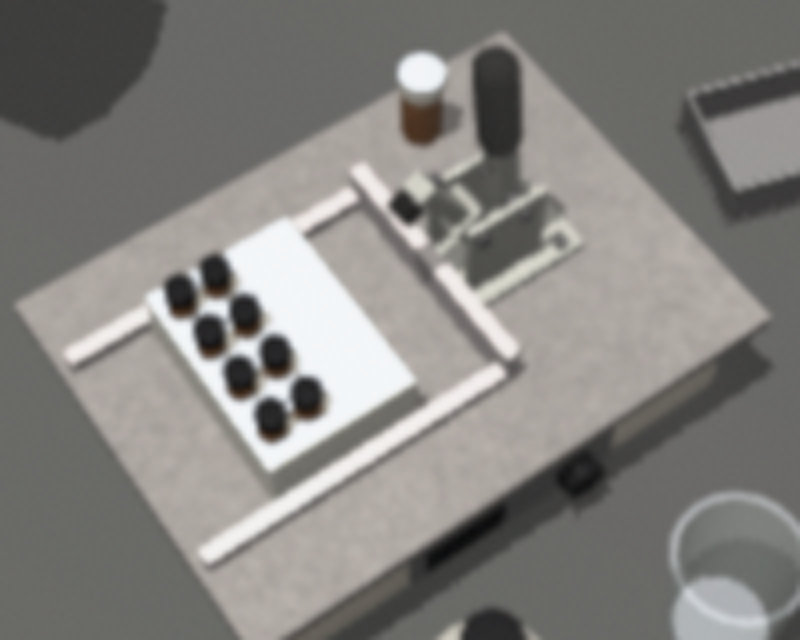

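```bash
cat >> h.py <<'E'
def o(c,x0,y0): return (np.float64(c)+.5)/4-.5+np.array([x0,y0])
def R2(a): return np.array([[np.cos(a),-np.sin(a)],[np.sin(a),np.cos(a)]])
def S(p,q): # shaker-frame points -> world
    q=np.atleast_2d(np.float64(q)); r=q.copy(); r[:,:2]=q[:,:2]@R2(p[2]).T+p[:2]; return r
E
python3 - <<'E'
from h import *
from scipy.optimize import least_squares
t=load("top0"); s=load("scene0")
tc=o([(219,30),(713,243),(560,612),(55,390)],235,165)
sc=o([(771,318),(15,303),(505,32)],220,205)
D=np.array([(.15,-.11,.075),(-.15,-.11,.075),(-.15,.11,.075),(.15,.11,.075)])
def fit(use):
    def f(p):
        W=S(p,D); r=[]
        if 't' in use: r.append(proj(t,W)-tc)
        if 's' in use: r.append(proj(s,W[[0,2,3]])-sc)
        return np.concatenate(r).ravel()
    return least_squares(f,[.56,-.03,1.18])
for u in ['t','s','ts']:
    r=fit(u); print(u,r.x.round(4),np.degrees(r.x[2]).round(2)); print(r.fun.reshape(-1,2).round(1).tolist())
p=fit('ts').x; np.save("p.npy",p)
def inv(W): return np.c_[(W[:,:2]-p[:2])@R2(p[2]),W[:,2]]
print("rack top",inv(back(t,o([(467,238),(605,297),(528,485),(388,424)],235,165),.110)).round(4).tolist())
print("rack scene",inv(back(s,o([(290,218),(415,385),(270,472),(148,297)],220,205),.110)).round(4).tolist())
print("handle end", inv(back(t,o([(286,248)],235,165),.235)).round(4), "exp",.065-.11*np.sin(.087))
print("vial top", inv(back(t,o([(199,393)],235,165),.125)).round(4))
print("rail ends", inv(back(t,o([(678,318),(590,525),(392,185),(297,402)],235,165),.085)).round(4).tolist())
print(S(p,[(-.05,0,0),(.02,0,0),(.065,0,.125),(-.15,0,0),(.15,0,0)]).round(4))
print("bottle,beaker,box tops",inv(back(t,[(397,179)],.13)).round(3),inv(back(t,[(345,152)],.08)).round(3),inv(back(t,[(228,198)],.035)).round(3))
E
```

```text
t [ 0.5667 -0.0317  1.1702] 67.05
[[-0.5, -0.6], [0.7, 0.1], [-0.1, 0.1], [-0.1, 0.3]]
s [ 0.5693 -0.0316  1.1623] 66.59
[[0.7, 0.1], [-0.8, 0.1], [0.1, -0.5]]
ts [ 0.5679 -0.0315  1.1656] 66.78
[[-0.2, -1.3], [0.7, -0.1], [-0.6, -0.3], [-0.3, -0.6], [0.1, -0.5], [-1.4, -0.0], [-0.7, -0.8]]
rack top [[-0.0231, -0.052, 0.11], [-0.1031, -0.0528, 0.11], [-0.1052, 0.0556, 0.11], [-0.0244, 0.056, 0.11]]
rack scene [[-0.0219, 0.0526, 0.11], [-0.025, -0.0565, 0.11], [-0.1025, -0.0552, 0.11], [-0.1006, 0.0536, 0.11]]
handle end [[0.0561 0.0042 0.235 ]] exp 0.05544206798696485
vial top [[0.073  0.0818 0.125 ]]
rail ends [[-0.1461, -0.0618, 0.085], [-0.1465, 0.0607, 0.085], [0.0257, -0.0655, 0.085], [0.0251, 0.0639, 0.085]]
[[ 0.5482 -0.0775  0.    ]
 [ 0.5758 -0.0131  0.    ]
 [ 0.5936  0.0282  0.125 ]
 [ 0.5088 -0.1694  0.    ]
 [ 0.6271  0.1063  0.    ]]
bottle,beaker,box tops [[-0.073 -0.177  0.13 ]] [[ 0.054 -0.198  0.08 ]] [[ 0.257 -0.003  0.035]]
```

The deck corners fit in both cameras to about 1 px: shaker at (0.568, -0.0315), yaw about 66.9°. The rack, rails and handle end all fall where the drawing says they should. The rack's rear face is at shaker x of about -0.104, a gap of about 44 mm. First I'll turn the tool square to the shaker and shut the fingers.

>>> send_rows([
  [[0,0,0],-0.115,-1],
  [[0,0,0],-0.115,-1],
  [[0,0,0],-0.115,-1],
  [[0,0,0],-0.115,-1],
  [[0,0,0],-0.115,-1],
  [[0,0,0],-0.115,-1],
  [[0,0,0],-0.115,-1],
  [[0,0,0],-0.115,-1],
  [[0,0,0],0,-1],
])

```text
clock: 0.9
tcp_pos: [0.134, -0.5302, 0.199]
ee_rot: [[-0.001, 0.936, -0.351], [0.008, -0.351, -0.936], [-1.0, -0.004, -0.008]]
wrist_force: [0.1, -1.4, 0.1]
width: 0.0002
```

```bash
cat >> h.py <<'E'
def st(target=None):
    from bench import monitor
    s=monitor.observe(); p=np.load("p.npy"); R=np.array(s["ee_rot"]); P=np.array(s["tcp_pos"])
    sh=np.r_[(P[:2]-p[:2])@R2(p[2]),P[2]]
    a=np.degrees(np.arctan2(R[1,1],R[0,1]))
    print("t",round(s["clock"],2),"P",P.round(4),"shaker",sh.round(4),"yerr deg",round(a-(np.degrees(p[2])-90),2),"tilt",R[2].round(4),"F",np.round(s["wrist_force"],1),"w",round(s["width"],4),"j",np.round(s["joint_positions"],1))
    if target is not None:
        W=S(p,[target])[0]; print("tool shift mm",(R.T@(W-P)*1000).round(1))
E
python3 -c "
from h import *
st((-.13,0,.2))"
```

```text
t 0.9 P [ 0.134  -0.5302  0.199 ] shaker [-0.6293  0.2022  0.199 ] yerr deg 2.66 tilt [-1.     -0.0039 -0.0076] F [ 0.1 -1.4  0.1] w 0.0002 j [-83.6  18.9 -11.3  60.3  -0.   27. ]
tool shift mm [   1.9  225.2 -489.4]
```

>>> send_rows([
  [[0,0,0],0.045,-1],
  [[0,17,-37],0,-1],
  [[0,17,-37],0,-1],
  [[0,17,-37],0,-1],
  [[0,17,-37],0,-1],
  [[0,17,-37],0,-1],
  [[0,17,-37],0,-1],
  [[0,17,-37],0,-1],
  [[0,17,-37],0,-1],
  [[0,17,-37],0,-1],
  [[0,17,-37],0,-1],
  [[0,17,-37],0,-1],
  [[0,17,-37],0,-1],
  [[0,0,0],0,-1],
])

```text
clock: 2.07
tcp_pos: [0.5136, -0.2045, 0.1983]
ee_rot: [[0.0, 0.895, -0.446], [0.008, -0.446, -0.895], [-1.0, -0.003, -0.007]]
wrist_force: [-1.9, -0.2, 0.9]
width: 0.0002
```

```bash
python3 -c "
from h import *
st((-.13,0,.2))"
```

```text
t 2.07 P [ 0.5136 -0.2045  0.1983] shaker [-0.1804 -0.0182  0.1983] yerr deg -3.3 tilt [-1.     -0.0034 -0.0072] F [-1.9 -0.2  0.9] w 0.0002 j [-29.6  19.3 -10.8  60.1   0.4  86.9]
tool shift mm [ -1.3 -21.1 -49.3]
```

>>> send_rows([
  [[0,-10,-20],-0.055,-1],
  [[0,-10,-20],0,-1],
  [[0,0,-5],0,-1],
  [[0,0,0],0,-1],
  [[0,0,0],0,-1],
])

```text
clock: 2.48
tcp_pos: [0.5154, -0.1519, 0.1971]
ee_rot: [[-0.002, 0.917, -0.4], [0.007, -0.4, -0.917], [-1.0, -0.005, -0.006]]
wrist_force: [0.3, -1.0, -1.2]
width: 0.0002
```

```bash
python3 -c "
from h import *
st((-.13,0,.2))"
```

```text
t 2.48 P [ 0.5154 -0.1519  0.1971] shaker [-0.1313  0.0008  0.1971] yerr deg -0.34 tilt [-1.     -0.005  -0.0059] F [ 0.3 -1.  -1.2] w 0.0002 j [-24.5  17.8 -13.2  59.3   0.3  89.1]
tool shift mm [-2.9  0.8 -1.4]
```

```bash
python3 - <<'E'
from h import *
from bench import optics
for n in ["scene","wrist"]:
    f=optics.grab_frame(n); cv2.imwrite(f"pics/{n}1.png",f["pixels"][:,:,::-1])
E
```

```text
(no output)
```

View pics/scene1.png

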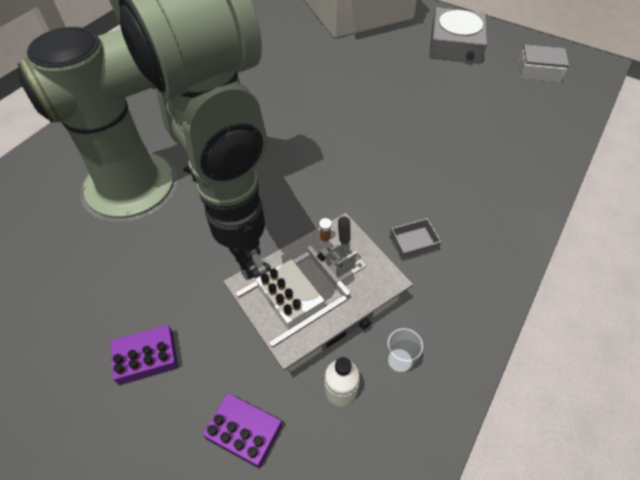

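View pics/wrist1.png

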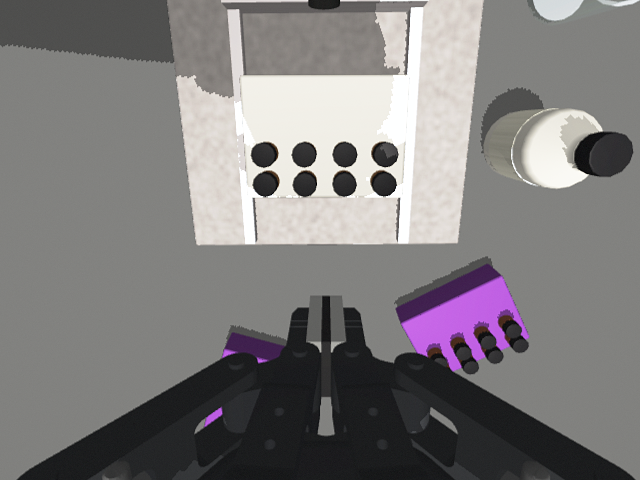

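The wrist view shows the shut fingers at column 325, in line with the rack's centre (columns 245–405). The scene view shows the tool behind the rack and clear of everything. I'll lower to mid-rack height.

>>> send_rows([
  [[30,0,0],0,-1],
  [[30,0,0],0,-1],
  [[25,0,0],0,-1],
  [[12,0,0],0,-1],
  [[4,0,0],0,-1],
  [[0,0,0],0,-1],
])

```text
clock: 3.08
tcp_pos: [0.517, -0.1608, 0.0946]
ee_rot: [[0.004, 0.911, -0.413], [0.002, -0.413, -0.911], [-1.0, 0.003, -0.004]]
wrist_force: [-0.9, 0.1, -0.2]
width: -0.0002
```

```bash
python3 -c "
from h import *
st((-.115,0,.093))"
```

```text
t 3.08 P [ 0.517  -0.1608  0.0946] shaker [-0.1389 -0.0042  0.0946] yerr deg -1.17 tilt [-1.     0.003 -0.004] F [-0.9  0.1 -0.2] w -0.0002 j [-25.2  23.2 -21.5  45.1   0.2  89.2]
tool shift mm [  1.6  -4.7 -23.8]
```

>>> send_rows([
  [[0,-4,-8],-0.02,-1],
  [[0,0,-8],0,-1],
  [[0,0,-8],0,-1],
  [[0,0,-5],0,-1],
  [[0,0,-5],0,-1],
  [[0,0,0],0,-1],
])

```text
clock: 3.58
tcp_pos: [0.5299, -0.1282, 0.0991]
ee_rot: [[0.009, 0.918, -0.396], [-0.003, -0.396, -0.918], [-1.0, 0.009, -0.001]]
wrist_force: [-2.4, -0.7, 0.4]
width: -0.0002
```

```bash
python3 -c "
from h import *
st((-.072,0,.093))"
```

```text
t 3.58 P [ 0.5299 -0.1282  0.0991] shaker [-0.1038 -0.0031  0.0991] yerr deg -0.09 tilt [-1.0e+00  9.2e-03 -8.0e-04] F [-2.4 -0.7  0.4] w -0.0002 j [-21.4  23.1 -21.   45.4   0.   91.9]
tool shift mm [  6.1  -3.2 -31.8]
```

```bash
python3 - <<'E'
from h import *
from bench import optics
f=optics.grab_frame("wrist"); cv2.imwrite(f"pics/wrist2.png",f["pixels"][:,:,::-1])
f=optics.grab_frame("scene"); crop(f,"pics/scene2.png",220,205,200,150,4)
E
```

```text
(no output)
```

View pics/wrist2.png

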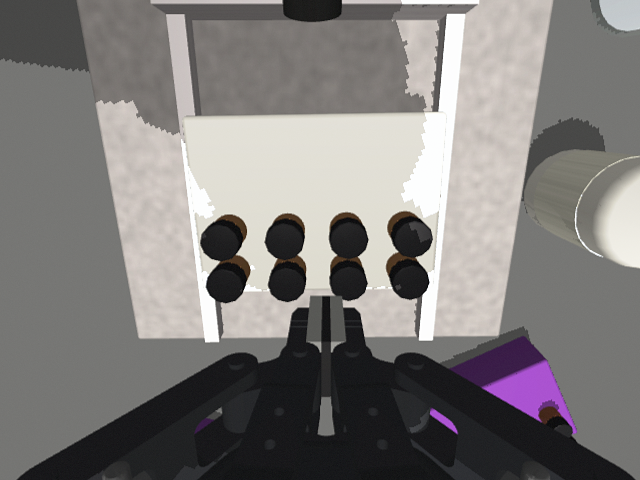

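View pics/scene2.png

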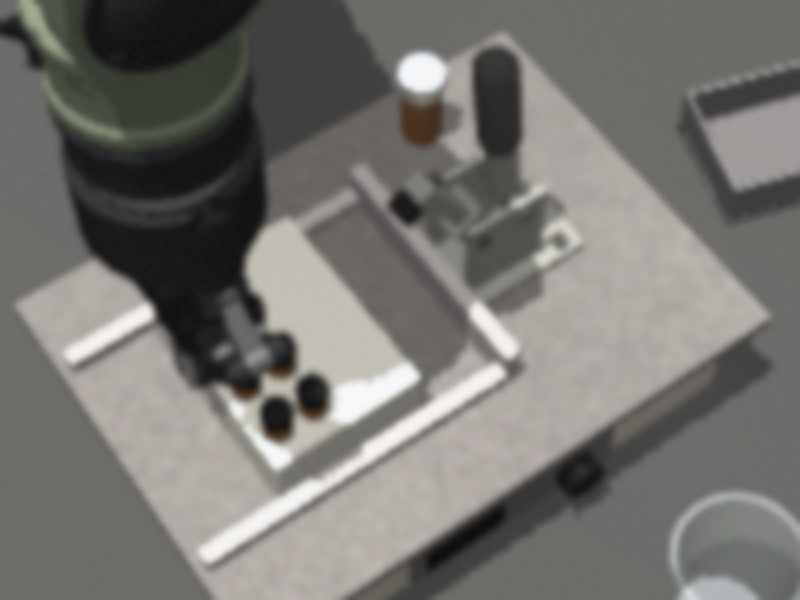

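The fingertips are touching the middle of the rack's rear face (wrist image, about (325,297)), and the rack is square between the rails. I'll push on, and correct the height by a few mm.

>>> send_rows([
  [[3,-2,-5],0,-1],
  [[2,-1,-5],0,-1],
  [[2,0,-5],0,-1],
  [[1,0,-5],0,-1],
  [[0,0,0],0,-1],
])

```text
clock: 4.1
tcp_pos: [0.5404, -0.1224, 0.1016]
ee_rot: [[0.02, 0.915, -0.404], [-0.033, -0.403, -0.915], [-0.999, 0.032, 0.022]]
wrist_force: [-0.2, 0.6, -0.6]
width: -0.0003
```

```bash
python3 -c "
from h import *
st((-.072,0,.093))"
```

```text
t 4.1 P [ 0.5404 -0.1224  0.1016] shaker [-0.0944 -0.0105  0.1016] yerr deg -0.57 tilt [-0.9993  0.0319  0.0217] F [-0.2  0.6 -0.6] w -0.0003 j [-19.6  23.  -20.7  44.5  -1.4  94.2]
tool shift mm [  7.8 -11.  -22.5]
```

>>> send_rows([
  [[0,0,0],0,-1],
  [[0,0,0],0,-1],
  [[0,0,0],0,-1],
])

```text
clock: 4.35
tcp_pos: [0.5419, -0.122, 0.1026]
ee_rot: [[0.024, 0.914, -0.404], [-0.032, -0.403, -0.915], [-0.999, 0.035, 0.019]]
wrist_force: [-0.9, -1.1, 0.5]
width: -0.0002
```

```bash
python3 - <<'E'
from h import *
from bench import optics,monitor
st((-.072,0,.093))
s=monitor.observe(); print(s["tau"],s["moment"],s["joint_vel"])
f=optics.grab_frame("wrist"); cv2.imwrite(f"pics/wrist3.png",f["pixels"][:,:,::-1])
f=optics.grab_frame("scene"); crop(f,"pics/scene3.png",220,205,200,150,4)
E
```

```text
t 4.35 P [ 0.5419 -0.122   0.1026] shaker [-0.0935 -0.0117  0.1026] yerr deg -0.58 tilt [-0.9992  0.035   0.0192] F [-0.9 -1.1  0.5] w -0.0002 j [-19.6  22.9 -20.7  44.5  -1.2  94.2]
tool shift mm [  8.8 -12.3 -21.5]
[ 1.09975075e-02 -4.57671046e+01  2.37180805e+01 -2.85028908e-01
 -7.55558303e-02  3.76528405e-04] [0.03553931 0.07819258 0.0168619 ] [ 0.05235164  0.09024996 -0.23375107 -0.11548499  0.35949304 -0.04360709]
```

View pics/wrist3.png

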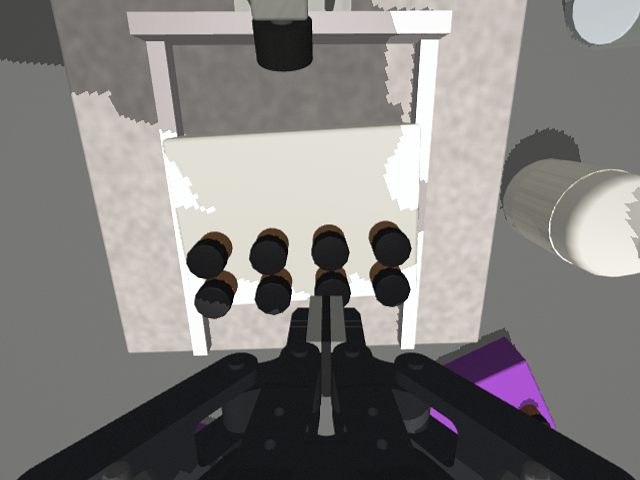

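View pics/scene3.png

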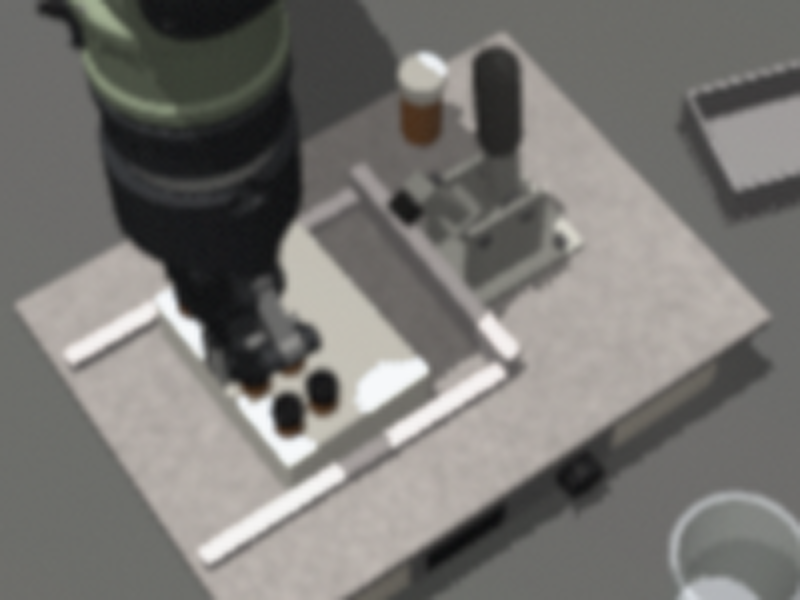

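The rack moved about 10 mm, but under the push the tip slid sideways (shaker y about -12 mm), rose to z 0.103 and tilted by 2°. I'll back off, re-centre, go lower and then push in longer rows.

>>> send_rows([
  [[0,0,12],0,-1],
  [[6,-6,3],-0.01,-1],
  [[5,-6,0],0,-1],
  [[0,0,0],0,-1],
  [[0,0,0],0,-1],
])

```text
clock: 4.87
tcp_pos: [0.5209, -0.132, 0.0879]
ee_rot: [[0.019, 0.919, -0.395], [-0.03, -0.394, -0.919], [-0.999, 0.03, 0.02]]
wrist_force: [0.2, 0.3, 0.8]
width: 0.0004
```

```bash
python3 - <<'E'
from h import *
from bench import optics,monitor
st((-.105,0,.09))
f=optics.grab_frame("wrist"); cv2.imwrite(f"pics/wrist4.png",f["pixels"][:,:,::-1])
E
```

```text
t 4.87 P [ 0.5209 -0.132   0.0879] shaker [-0.1109  0.0037  0.0879] yerr deg 0.0 tilt [-0.9994  0.0295  0.0198] F [0.2 0.3 0.8] w 0.0004 j [-21.3  22.3 -24.1  41.9  -1.2  91.9]
tool shift mm [-2.1  3.7 -5.9]
```

View pics/wrist4.png

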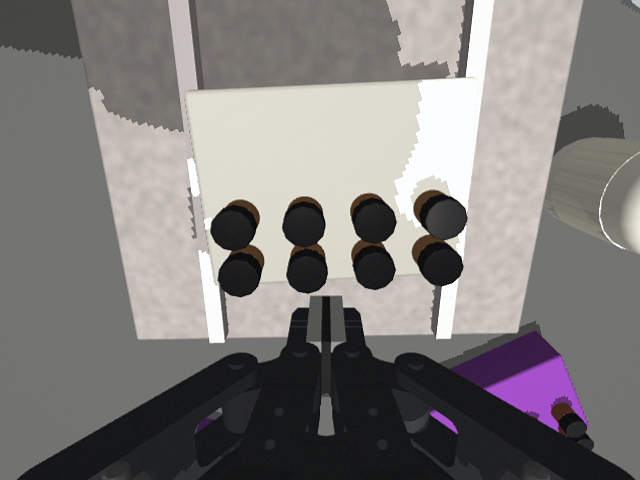

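>>> send_rows([
  [[0,-4,-8],0,-1],
  [[0,0,-10],0,-1],
  [[1,0,-12],0,-1],
  [[1,0,-12],0,-1],
])

```text
clock: 5.25
tcp_pos: [0.5305, -0.0976, 0.0863]
ee_rot: [[0.012, 0.916, -0.401], [-0.047, -0.4, -0.915], [-0.999, 0.03, 0.038]]
wrist_force: [-6.4, -8.0, 6.3]
width: 0.0003
```

```bash
python3 - <<'E'
from h import *
from bench import optics,monitor
st((-.071,0,.09))
f=optics.grab_frame("wrist"); cv2.imwrite(f"pics/wrist5.png",f["pixels"][:,:,::-1])
st((-.071,0,.09))
E
```

```text
t 5.25 P [ 0.5305 -0.0976  0.0863] shaker [-0.0755  0.0083  0.0863] yerr deg -0.37 tilt [-0.9988  0.0297  0.0379] F [-6.4 -8.   6.3] w 0.0003 j [-16.8  22.9 -23.5  42.1  -2.4  96.8]
tool shift mm [-3.7  8.4 -4.4]
t 5.3 P [ 0.5316 -0.0949  0.0861] shaker [-0.0726  0.0084  0.0861] yerr deg -0.25 tilt [-0.999   0.0296  0.034 ] F [-2.2 -1.3  1.4] w -0.0 j [-16.6  22.9 -23.5  42.1  -2.1  96.8]
tool shift mm [-3.7  8.5 -1.5]
```

View pics/wrist5.png

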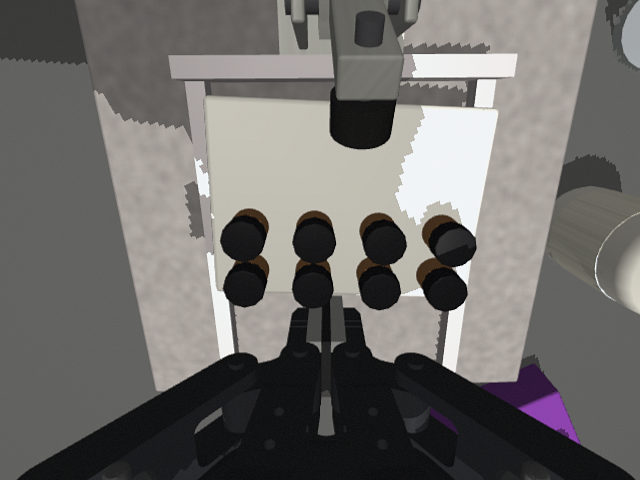

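The rack is nearly home and a little skewed the other way, with its left (+y) side leading. I'll shift over to push on its -y side and finish against the stop.

>>> send_rows([
  [[0,0,10],0,-1],
  [[0,8,0],0,-1],
  [[0,6,0],0,-1],
  [[0,0,-8],0,-1],
  [[0,0,-12],0,-1],
  [[0,0,-12],0,-1],
])

```text
clock: 5.8
tcp_pos: [0.5487, -0.0968, 0.0876]
ee_rot: [[-0.0, 0.913, -0.407], [-0.082, -0.406, -0.91], [-0.997, 0.033, 0.075]]
wrist_force: [-28.5, -44.1, 16.8]
width: 0.0
```

```bash
python3 - <<'E'
from h import *
from bench import optics,monitor
st((-.071,0,.09))
f=optics.grab_frame("wrist"); cv2.imwrite(f"pics/wrist6.png",f["pixels"][:,:,::-1]); np.savez("w6.npz",**{k:np.array(v) for k,v in f.items()})
st((-.071,0,.09))
E
```

```text
t 5.8 P [ 0.5487 -0.0968  0.0876] shaker [-0.0676 -0.0081  0.0876] yerr deg -0.75 tilt [-0.9966  0.033   0.0749] F [-28.5 -44.1  16.8] w 0.0 j [-14.9  24.8 -20.3  43.7  -4.5  99.1]
tool shift mm [-2.4 -7.9  3.7]
t 5.85 P [ 0.5485 -0.097   0.0877] shaker [-0.0678 -0.0079  0.0877] yerr deg -0.74 tilt [-0.9965  0.0329  0.0774] F [-20.  -35.6  12.1] w -0.0001 j [-14.8  24.8 -20.3  43.7  -4.7  99.2]
tool shift mm [-2.3 -7.8  3.4]
```

View pics/wrist6.png

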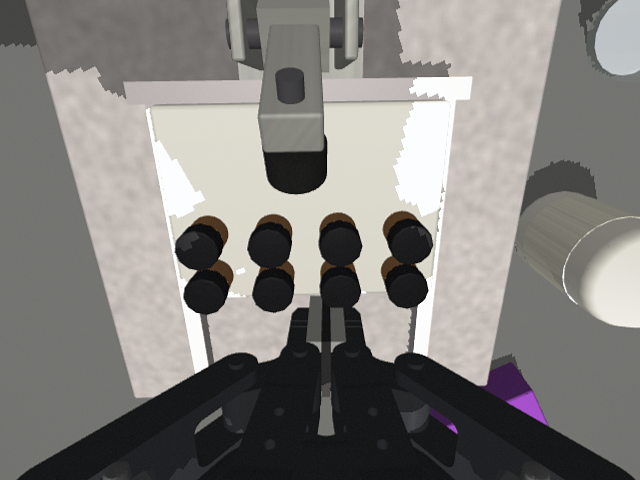

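The wrist force has risen to about 45 N along the push, and the picture shows the rack's front edge flush along the stop (row about 103). I'll back off, then check from above.

>>> send_rows([
  [[0,0,12],0,-1],
  [[0,0,20],0,-1],
  [[-30,0,5],0,-1],
  [[-40,0,0],0,-1],
  [[-40,0,0],0,-1],
  [[-20,0,0],0,-1],
  [[0,0,0],0,-1],
])

```text
clock: 6.43
tcp_pos: [0.5313, -0.1207, 0.2227]
ee_rot: [[-0.011, 0.911, -0.412], [-0.084, -0.412, -0.907], [-0.996, 0.024, 0.081]]
wrist_force: [-0.1, -1.0, -1.0]
width: -0.0001
```

```bash
python3 - <<'E'
from h import *
from bench import optics,monitor
st((.02,0,.2))
for n in ["wrist","scene","top"]:
    f=optics.grab_frame(n); np.savez(n+"7.npz",**{k:np.array(v) for k,v in f.items()})
    cv2.imwrite(f"pics/{n}7.png",f["pixels"][:,:,::-1])
    if n=="scene": crop(f,"pics/scene7.png",220,205,200,150,4)
    if n=="top": crop(f,"pics/top7.png",235,165,190,150,4)
E
```

```text
t 6.43 P [ 0.5313 -0.1207  0.2227] shaker [-0.0964 -0.0015  0.2227] yerr deg -1.1 tilt [-0.9964  0.0245  0.0811] F [-0.1 -1.  -1. ] w -0.0001 j [-17.6  17.1 -10.5  61.5  -4.8  96.7]
tool shift mm [  13.1   -4.2 -117.8]
```

View pics/wrist7.png

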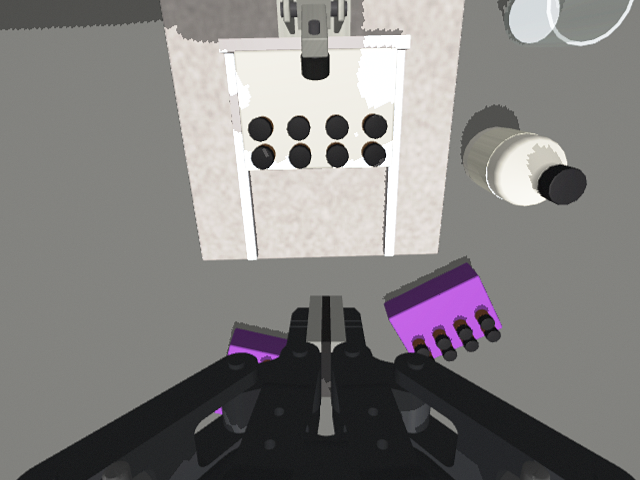

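View pics/scene7.png

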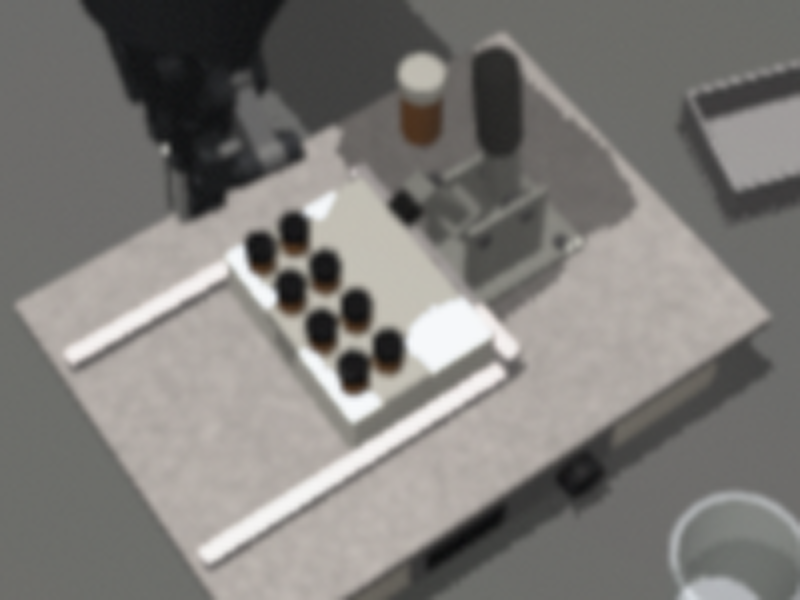

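View pics/top7.png

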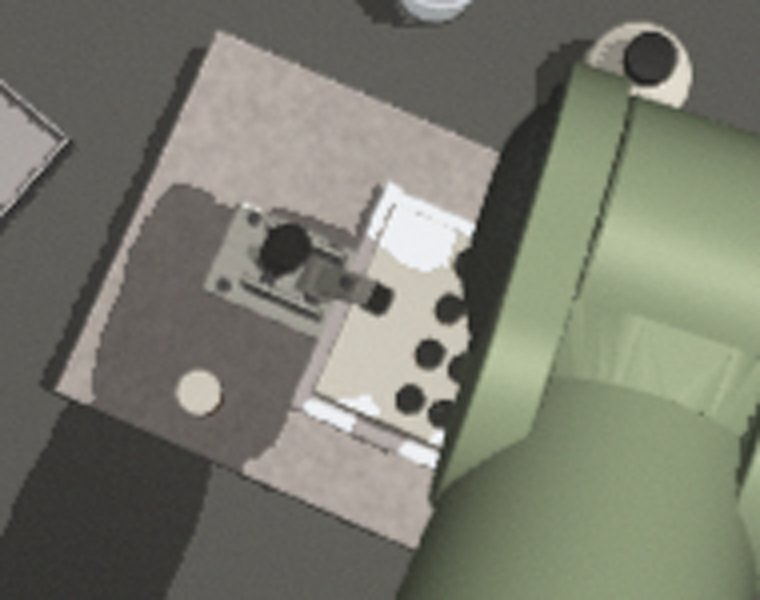

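```bash
python3 - <<'E'
from h import *
p=np.load("p.npy"); s=load("scene7"); w=load("wrist7")
def inv(W): return np.c_[(W[:,:2]-p[:2])@R2(p[2]),W[:,2]]
print(inv(back(s,o([(228,262),(352,422),(495,338)],220,205),.110)).round(4).tolist())
# original rear from scene: -.1006..-.1025
print("wrist: rack rear, stop far/near top edges, rail ends")
print(inv(back(w,[(247,168),(392,168)],.110)).round(4).tolist(), inv(back(w,[(222,50),(410,48)],.1)).round(4).tolist(), inv(back(w,[(251,259),(391,255)],.085)).round(4).tolist())
print(inv(back(w,[(240,50),(395,48)],.110)).round(4).tolist())
E
```

```text
[[-0.0597, 0.0485, 0.11], [-0.059, -0.0556, 0.11], [0.0194, -0.0577, 0.11]]
wrist: rack rear, stop far/near top edges, rail ends
[[-0.0574, 0.0547, 0.11], [-0.0599, -0.0531, 0.11]] [[0.0215, 0.0656, 0.1], [0.0206, -0.0633, 0.1]] [[-0.1434, 0.0641, 0.085], [-0.1432, -0.0612, 0.085]]
[[0.0205, 0.0515, 0.11], [0.0199, -0.051, 0.11]]
```

The rack's rear face now measures x of about -0.059 in both the scene and wrist views (ideal -0.060), and its front edge measures 0.0194–0.0205, so it is home and square. Both bystanders near it still look undisturbed. Next I'll approach the handle from behind, above the raised arm.

>>> send_rows([
  [[0,-3,-30],-0.018,-1],
  [[0,0,-30],0,-1],
  [[0,0,-30],0,-1],
  [[0,0,-10],0,-1],
  [[0,0,0],0,-1],
])

```text
clock: 7.0
tcp_pos: [0.5619, -0.0243, 0.1981]
ee_rot: [[-0.034, 0.917, -0.398], [-0.079, -0.399, -0.914], [-0.996, 0.0, 0.086]]
wrist_force: [1.2, -1.3, 0.4]
width: 0.0003
```

```bash
python3 - <<'E'
from h import *
from bench import optics,monitor
st((.02,0.002,.205))
for n in ["wrist","scene"]:
    f=optics.grab_frame(n); np.savez(n+"8.npz",**{k:np.array(v) for k,v in f.items()})
    cv2.imwrite(f"pics/{n}8.png",f["pixels"][:,:,::-1])
    if n=="scene": crop(f,"pics/scene8.png",220,205,200,150,4)
E
```

```text
t 7.0 P [ 0.5619 -0.0243  0.1981] shaker [0.0042 0.0084 0.1981] yerr deg -0.3 tilt [-9.963e-01  4.000e-04  8.600e-02] F [ 1.2 -1.3  0.4] w 0.0003 j [ -7.2  21.7  -7.6  62.1  -4.7 106.4]
tool shift mm [ -8.2   6.3 -15.2]
```

View pics/wrist8.png

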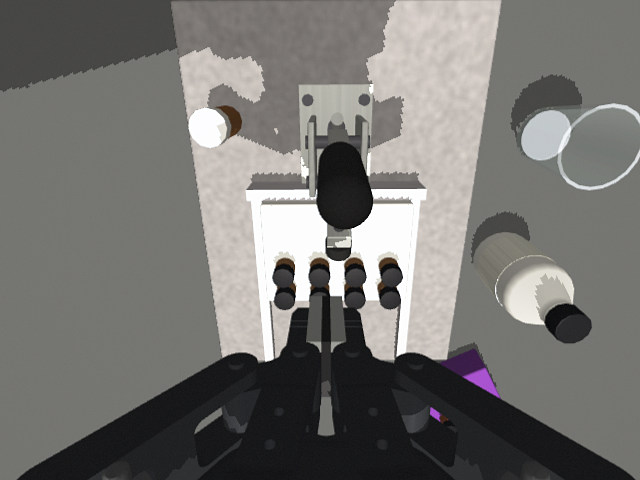

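View pics/scene8.png

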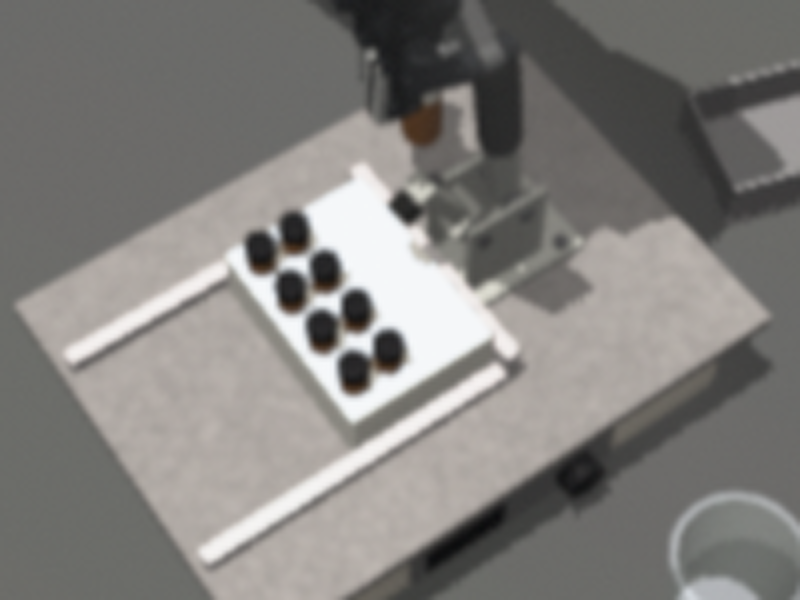

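```bash
python3 - <<'E'
from h import *
p=np.load("p.npy"); w=load("wrist8")
def inv(W): return np.c_[(W[:,:2]-p[:2])@R2(p[2]),W[:,2]]
print(inv(back(w,[(345,200),(318,200),(372,200)],.235)).round(4).tolist())
print("stop ends",inv(back(w,[(247,192),(427,192)],.1)).round(4).tolist())
print("expected handle end/axis px",proj(w,S(p,[(.0554,0,.2346),(.062,0,.162),(.065,0,.125)])).round(1).tolist())
print("tip px", proj(w,[w["world_to_cam"][0,:3]*0+np.array([.5619,-.0243,.1981])]))
E
```

```text
[[0.0611, 0.0027, 0.235], [0.0612, 0.0121, 0.235], [0.0611, -0.0068, 0.235]]
stop ends [[0.0273, 0.0665, 0.1], [0.0268, -0.0636, 0.1]]
expected handle end/axis px [[352.2, 215.1], [343.5, 159.1], [340.9, 143.2]]
tip px [[328.29128814 288.24995585]]
```

The wrist view puts the handle at y of about +2 mm. I'll align to that, raise a little and move up to contact.

>>> send_rows([
  [[-8,6,-5],0,-1],
  [[-2,0,-10],0,-1],
  [[-1,0,-12],0,-1],
  [[-1,0,-14],0,-1],
])

```text
clock: 7.43
tcp_pos: [0.5812, 0.006, 0.2052]
ee_rot: [[-0.04, 0.913, -0.407], [-0.081, -0.409, -0.909], [-0.996, -0.003, 0.09]]
wrist_force: [-0.3, -0.2, 0.3]
width: -0.0
```

```bash
python3 - <<'E'
from h import *
from bench import optics,monitor
st((.06,0.002,.205))
for n in ["wrist","scene"]:
    f=optics.grab_frame(n); np.savez(n+"9.npz",**{k:np.array(v) for k,v in f.items()})
    cv2.imwrite(f"pics/{n}9.png",f["pixels"][:,:,::-1])
    if n=="scene": crop(f,"pics/scene9.png",220,205,200,150,4)
st((.06,0.002,.205))
E
```

```text
t 7.43 P [0.5812 0.006  0.2052] shaker [0.0397 0.0026 0.2052] yerr deg -0.91 tilt [-0.9959 -0.0032  0.0902] F [-0.3 -0.2  0.3] w -0.0 j [ -3.9  23.9  -3.1  64.9  -4.8 110.3]
tool shift mm [ -1.7   0.3 -20.2]
t 7.53 P [0.5816 0.007  0.2053] shaker [0.0408 0.0026 0.2053] yerr deg -0.71 tilt [-0.9959 -0.0027  0.091 ] F [-0.1  0.1  2.4] w 0.0002 j [ -3.8  24.   -3.1  64.9  -4.8 110.2]
tool shift mm [ -1.4   0.4 -19.2]
```

View pics/wrist9.png

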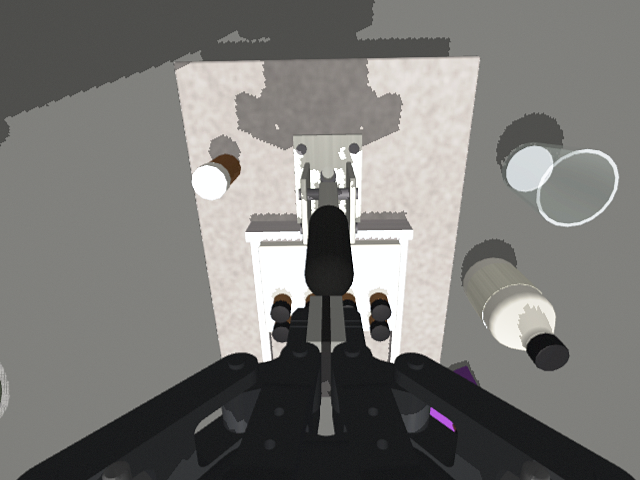

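View pics/scene9.png

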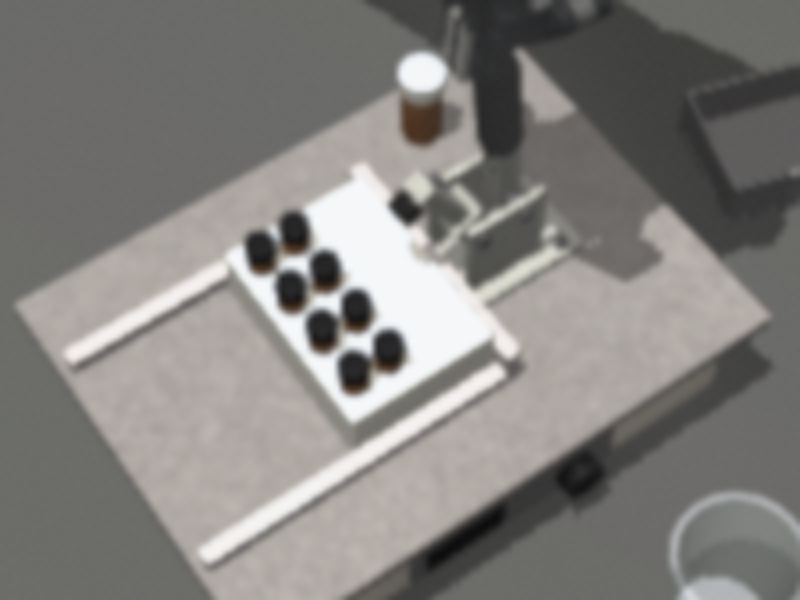

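The fingertips are centred on the grip (column 326 against 330) and almost touching it. Now I'll push the handle over, following its arc.

>>> send_rows([
  [[-1,0,-18],0,-1],
  [[-1,0,-20],0,-1],
  [[1,0,-20],0,-1],
])

```text
clock: 7.78
tcp_pos: [0.604, 0.055, 0.204]
ee_rot: [[-0.04, 0.912, -0.409], [-0.092, -0.411, -0.907], [-0.995, 0.001, 0.1]]
wrist_force: [0.1, -0.9, -0.0]
width: -0.0003
```

```bash
python3 - <<'E'
from h import *
from bench import optics,monitor
st((.10,0.002,.19))
f=optics.grab_frame("wrist"); cv2.imwrite(f"pics/wrist10.png",f["pixels"][:,:,::-1])
st((.10,0.002,.19))
E
```

```text
t 7.78 P [0.604 0.055 0.204] shaker [0.0937 0.0009 0.204 ] yerr deg -1.03 tilt [-0.995   0.0014  0.1   ] F [ 0.1 -0.9 -0. ] w -0.0003 j [  1.1  27.1   1.6  66.9  -5.2 115.5]
tool shift mm [13.3 -1.2 -7.6]
t 7.83 P [0.605  0.0587 0.2029] shaker [0.0975 0.0015 0.2029] yerr deg -0.84 tilt [-9.953e-01  3.000e-04  9.720e-02] F [ 1.   1.9 -0.3] w -0.0002 j [  1.4  27.3   1.8  66.9  -5.  115.5]
tool shift mm [12.6 -0.5 -3.8]
```

View pics/wrist10.png

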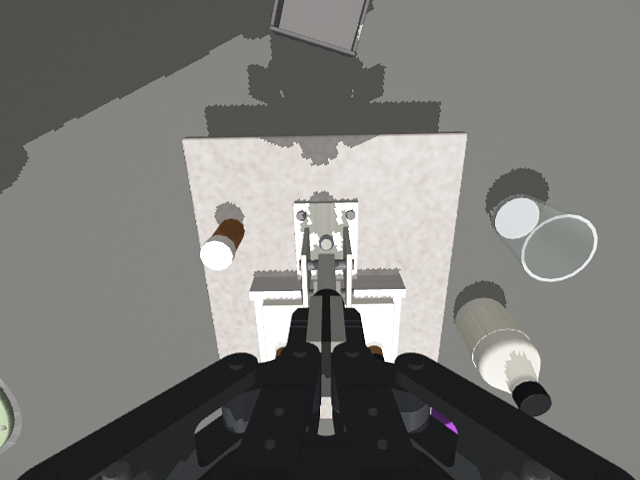

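```bash
python3 - <<'E'
from h import *
from bench import optics,monitor
f=optics.grab_frame("scene"); crop(f,"pics/scene10.png",270,160,160,120,5)
f=optics.grab_frame("top"); crop(f,"pics/top10.png",235,165,190,150,4)
f=optics.grab_frame("wrist"); crop(f,"pics/wrist10c.png",240,180,160,130,5)
E
```

```text
(no output)
```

View pics/scene10.png

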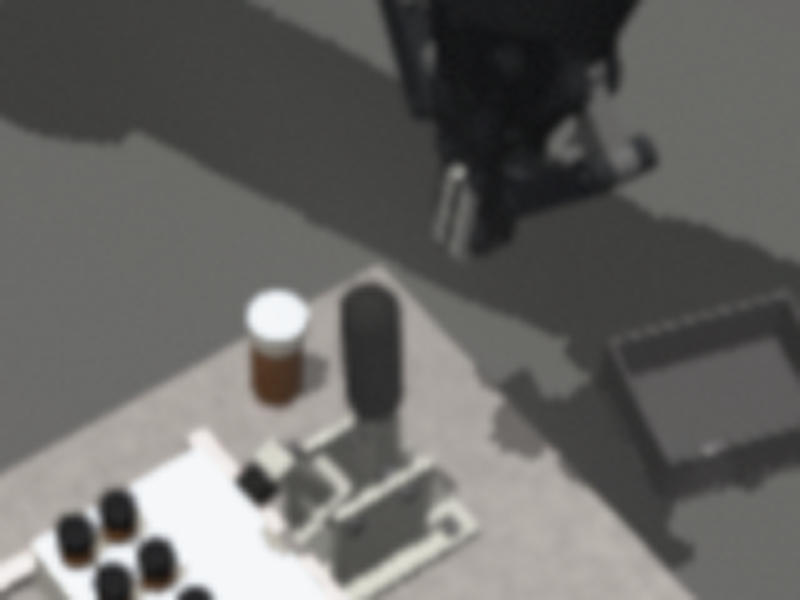

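View pics/wrist10c.png

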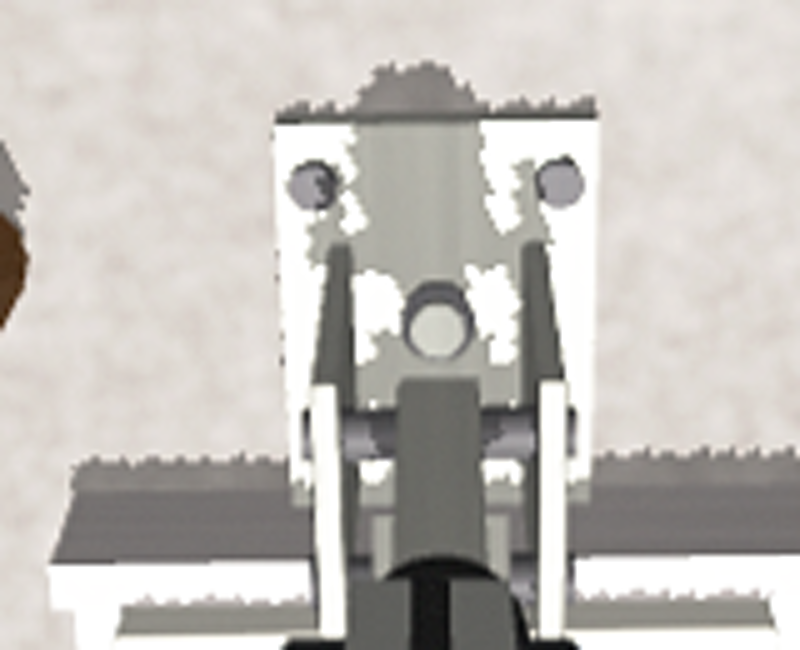

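View pics/top10.png

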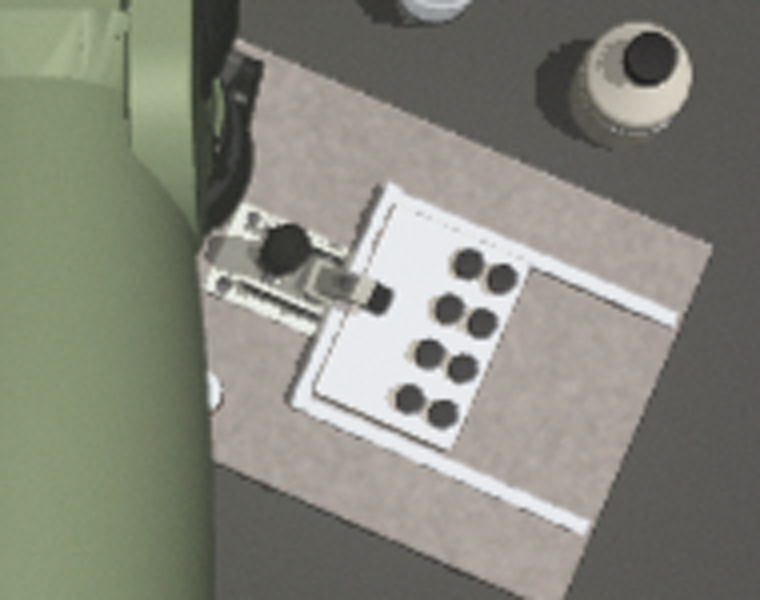

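```bash
python3 - <<'E'
from h import *
from bench import monitor
p=np.load("p.npy"); s=load("scene0")
st()
P=np.array(monitor.observe()["tcp_pos"])
u=proj(s,[P]); print(u,(u-[270,160])*5)
print((proj(s,S(p,[(.0554,0,.2346),(.0975,.0015,.24),(.0975,.0015,.27)]))-[270,160])*5)
for n in ["scene8","scene9"]:
    pass
print("tip at step8/9 expected in crop4:",(proj(s,[(.5619,-.0243,.1981),(.5816,.007,.2053)])-[220,205])*4)
for n in ["scene0","scene9"]: print(load(n)["world_to_cam"][:3,3])
E
```

```text
t 7.98 P [0.6033 0.0554 0.2027] shaker [0.0938 0.0018 0.2027] yerr deg -0.9 tilt [-9.949e-01 -6.000e-04  1.004e-01] F [0.  0.4 0.4] w -0.0002 j [  1.1  27.2   1.5  66.9  -5.2 115.3]
[[358.6871334  219.32614179]] [[443.43566702 296.63070893]]
[[363.97760831 292.94107986]
 [458.97263201 226.11335441]
 [464.88005536 169.2715925 ]]
tip at step8/9 expected in crop4: [[383.26020121 146.11510799]
 [458.6629457  106.62505902]]
[-0.48643865 -0.14608636  1.19064453]
[-0.48643865 -0.14608636  1.19064453]
```

```bash
python3 - <<'E'
from h import *
from bench import optics,monitor
f=optics.grab_frame("scene"); s=monitor.observe(); P=np.array(s["tcp_pos"]);R=np.array(s["ee_rot"])
np.savez("scene11.npz",**{k:np.array(v) for k,v in f.items()})
im=cv2.resize(f["pixels"][:,:,::-1][150:250,300:420],None,fx=6,fy=6,interpolation=cv2.INTER_CUBIC)
for d,c in [(0,(0,0,255)),(-.02,(0,255,0)),(-.04,(255,0,0)),(-.073,(0,255,255))]:
    u=(proj(f,[P+R[:,0]*d])[0]-[300,150]+.5)*6; cv2.circle(im,tuple(np.int32(u)),4,c,-1)
for z in [-.011,.011]:
    u=(proj(f,[P+R[:,2]*z])[0]-[300,150]+.5)*6; cv2.circle(im,tuple(np.int32(u)),3,(255,0,255),-1)
cv2.imwrite("pics/mark11.png",im)
st()
g=cv2.imread("pics/scene1.png"); u=proj(f,[[.5154,-.1519,.1971],[.5154,-.1519,.2171]]);print(u)
im=cv2.resize(g[220:320,200:320],None,fx=6,fy=6,interpolation=cv2.INTER_CUBIC)
for q in u: cv2.circle(im,tuple(np.int32((q-[200,220]+.5)*6)),4,(0,0,255),-1)
cv2.imwrite("pics/mark1.png",im)
E
```

```text
t 8.03 P [0.6032 0.0548 0.2028] shaker [0.0933 0.0016 0.2028] yerr deg -0.95 tilt [-9.949e-01 -5.000e-04  1.005e-01] F [ 0.  -0.1 -0.4] w -0.0002 j [  1.1  27.1   1.5  66.9  -5.2 115.4]
[[251.03252434 283.2078285 ]
 [249.55312187 276.91429693]]
```

View pics/mark11.png

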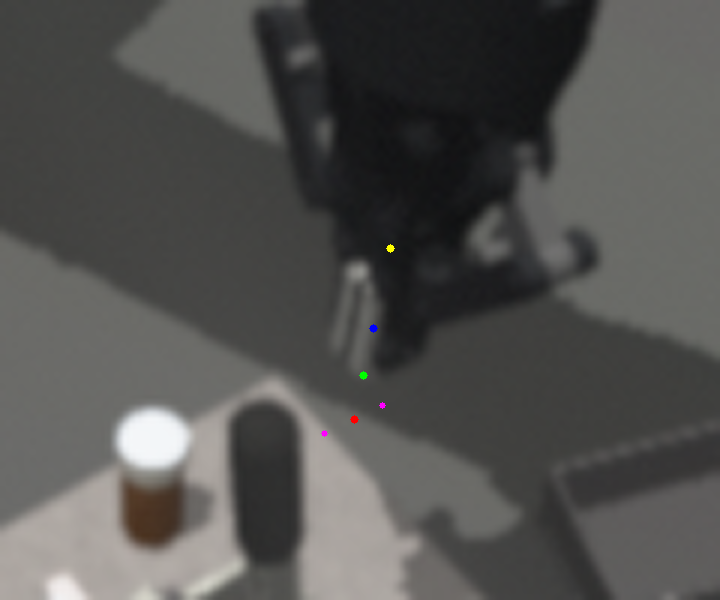

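View pics/mark1.png

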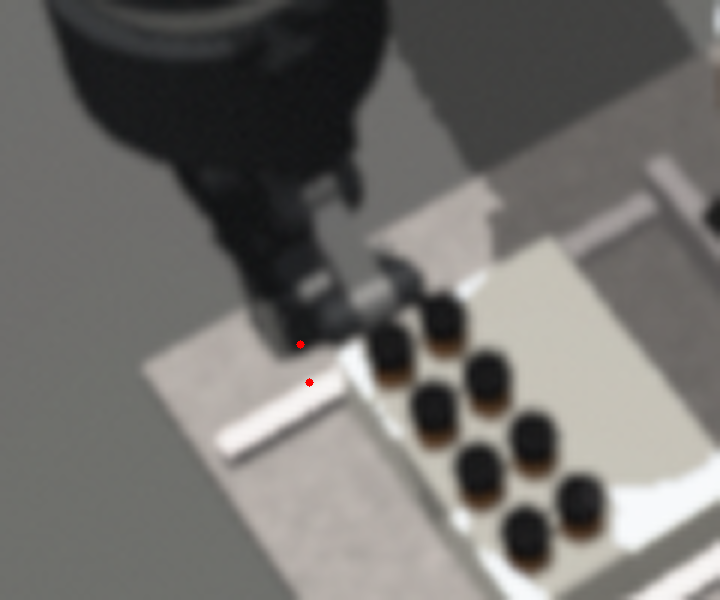

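The handle is still upright. The projected TCP (red) lies about 20 mm beyond the fingertips seen in the picture (green is 20 mm back), so the real tips are about 20 mm higher than reported and they slid over the handle's end. I'll check this offset against the wrist view as well.

```bash
python3 - <<'E'
from h import *
w=load("wrist8"); P=np.array([.5619,-.0243,.1981]); x=np.array([-.034,-.079,-.996]); z=np.array([-.398,-.914,.086])
for d in (0,-.01,-.02,-.03): print(d,[proj(w,[P+x*d+z*k])[0].round(1).tolist() for k in (-.011,0,.011)])
s=load("scene8"); print((proj(s,[P,P-.02*x])-[220,205])*4)
t=load("top0"); print(proj(t,[P]))
E
```

```text
0 [[328.4, 267.9], [328.3, 288.2], [328.2, 307.9]]
-0.01 [[328.5, 276.0], [328.4, 297.2], [328.3, 317.7]]
-0.02 [[328.6, 284.9], [328.6, 307.3], [328.5, 328.7]]
-0.03 [[328.8, 295.0], [328.7, 318.5], [328.6, 340.9]]
[[383.26020121 146.11510799]
 [386.0480961  117.41502611]]
[[329.49097429 241.21612067]]
```

>>> send_rows([
  [[-30,0,0],0,-1],
  [[-25,0,0],0,-1],
  [[0,0,0],0,-1],
])

```text
clock: 8.28
tcp_pos: [0.6024, 0.0578, 0.2568]
ee_rot: [[-0.049, 0.911, -0.409], [-0.092, -0.412, -0.907], [-0.995, -0.007, 0.104]]
wrist_force: [-0.0, -0.8, 0.7]
width: -0.0003
```

```bash
python3 - <<'E'
from h import *
from bench import optics,monitor
st((.015,.002,.25))
f=optics.grab_frame("scene"); s=monitor.observe(); P=np.array(s["tcp_pos"]);R=np.array(s["ee_rot"])
im=cv2.resize(f["pixels"][:,:,::-1][130:230,300:420],None,fx=6,fy=6,interpolation=cv2.INTER_CUBIC)
for d,c in [(0,(0,0,255)),(-.02,(0,255,0))]:
    u=(proj(f,[P+R[:,0]*d])[0]-[300,130]+.5)*6; cv2.circle(im,tuple(np.int32(u)),4,c,-1)
cv2.imwrite("pics/mark12.png",im)
E
```

```text
t 8.28 P [0.6024 0.0578 0.2568] shaker [0.0956 0.0036 0.2568] yerr deg -1.1 tilt [-0.9946 -0.0068  0.1036] F [-0.  -0.8  0.7] w -0.0003 j [  1.3  26.2   7.8  74.6  -5.2 115.8]
tool shift mm [15.1  3.1 79.4]
```

View pics/mark12.png

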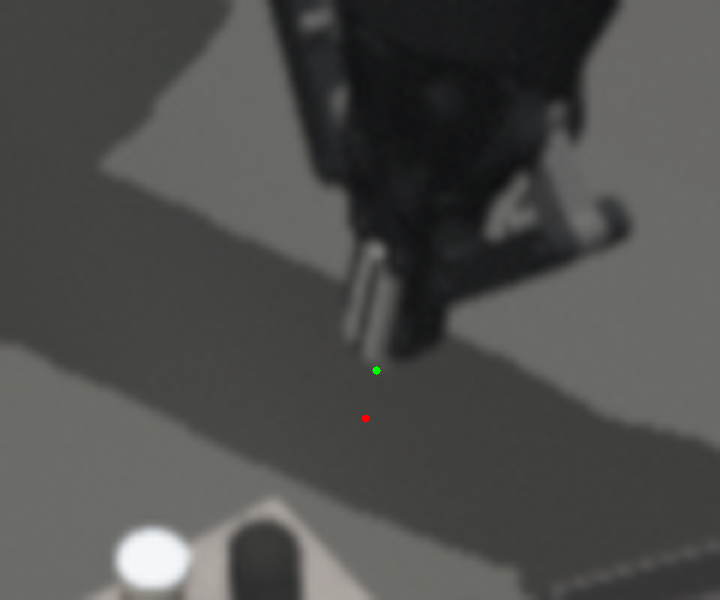

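The offset is consistent: the real tips are about 20–22 mm short of the reported TCP along the tool, so the tips are now about 0.278 m up. I'll go back over the handle end at this height and come down behind it with that allowance.

>>> send_rows([
  [[-5,1,30],0.015,-1],
  [[0,1,35],0,-1],
  [[0,0,20],0,-1],
  [[0,0,0],0,-1],
])

```text
clock: 8.67
tcp_pos: [0.5656, -0.0229, 0.2655]
ee_rot: [[-0.054, 0.905, -0.422], [-0.092, -0.425, -0.9], [-0.994, -0.01, 0.106]]
wrist_force: [1.0, 0.5, 0.8]
width: 0.0
```

```bash
python3 - <<'E'
from h import *
st((.02,.002,.175))
E
```

```text
t 8.67 P [ 0.5656 -0.0229  0.2655] shaker [0.0069 0.0056 0.2655] yerr deg -1.95 tilt [-0.9943 -0.0097  0.1058] F [1.  0.5 0.8] w 0.0 j [ -6.5  21.2   1.4  72.8  -5.6 108.7]
tool shift mm [ 88.6   4.  -22.7]
```

>>> send_rows([
  [[15,2,-8],-0.034,-1],
  [[28,1,-5],0,-1],
  [[26,0,-3],0,-1],
  [[14,0,-3],0,-1],
  [[0,0,0],0,-1],
])

```text
clock: 9.08
tcp_pos: [0.5701, -0.0167, 0.1758]
ee_rot: [[-0.053, 0.917, -0.396], [-0.09, -0.4, -0.912], [-0.995, -0.013, 0.103]]
wrist_force: [0.5, -0.1, -0.2]
width: -0.0002
```

```bash
python3 - <<'E'
from h import *
from bench import optics,monitor
st((.03,.002,.175))
f=optics.grab_frame("scene"); s=monitor.observe(); P=np.array(s["tcp_pos"]);R=np.array(s["ee_rot"])
im=cv2.resize(f["pixels"][:,:,::-1][170:290,270:410],None,fx=5,fy=5,interpolation=cv2.INTER_CUBIC)
for d,c in [(0,(0,0,255)),(-.02,(0,255,0))]:
    u=(proj(f,[P+R[:,0]*d])[0]-[270,170]+.5)*5; cv2.circle(im,tuple(np.int32(u)),4,c,-1)
cv2.imwrite("pics/mark13.png",im)
f=optics.grab_frame("wrist"); cv2.imwrite("pics/wrist13.png",f["pixels"][:,:,::-1])
E
```

```text
t 9.08 P [ 0.5701 -0.0167  0.1758] shaker [0.0145 0.0039 0.1758] yerr deg -0.34 tilt [-0.9945 -0.0132  0.1034] F [ 0.5 -0.1 -0.2] w -0.0002 j [ -5.9  24.4  -6.9  61.2  -5.4 107.7]
tool shift mm [ -0.8   1.8 -15.5]
```

View pics/mark13.png

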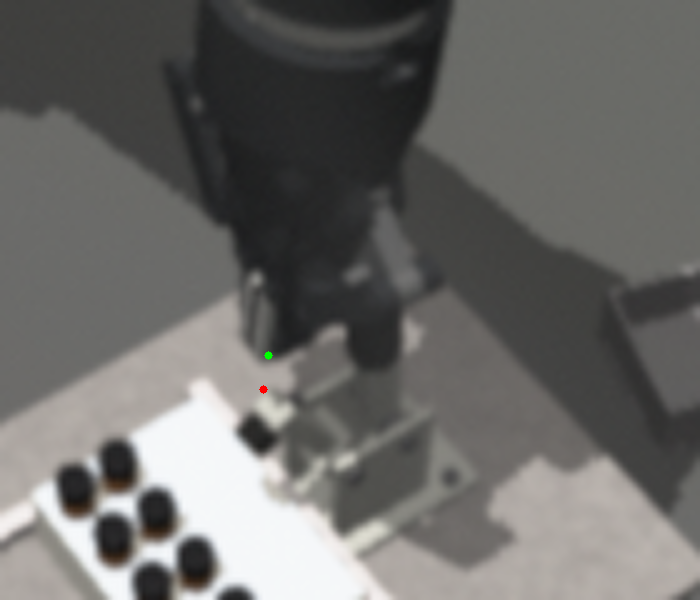

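View pics/wrist13.png

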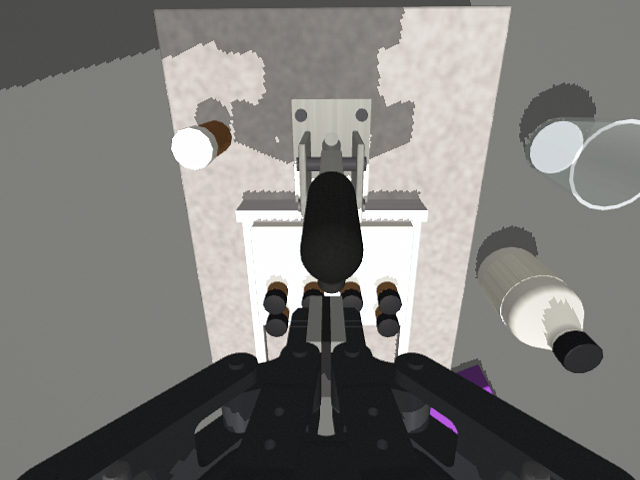

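>>> send_rows([
  [[0,2,-12],0,-1],
  [[-1,0,-14],0,-1],
  [[-2,0,-18],0,-1],
  [[-2,0,-18],0,-1],
])

```text
clock: 9.52
tcp_pos: [0.5971, 0.0341, 0.181]
ee_rot: [[-0.054, 0.914, -0.403], [-0.105, -0.406, -0.908], [-0.993, -0.007, 0.118]]
wrist_force: [-3.1, -8.3, -3.4]
width: -0.0002
```

```bash
cat >> h.py <<'E'
def look(i):
    from bench import optics,monitor
    st()
    f=optics.grab_frame("scene"); s=monitor.observe(); P=np.array(s["tcp_pos"]);R=np.array(s["ee_rot"])
    im=cv2.resize(f["pixels"][:,:,::-1][170:290,270:410],None,fx=5,fy=5,interpolation=cv2.INTER_CUBIC)
    u=(proj(f,[P-R[:,0]*.02])[0]-[270,170]+.5)*5; cv2.circle(im,tuple(np.int32(u)),4,(0,255,0),-1)
    cv2.imwrite(f"pics/mark{i}.png",im)
    f=optics.grab_frame("wrist"); cv2.imwrite(f"pics/wrist{i}.png",f["pixels"][:,:,::-1])
    st()
E
python3 -c "
from h import *
look(14)"
```

```text
t 9.52 P [0.5971 0.0341 0.181 ] shaker [ 0.0718 -0.0009  0.181 ] yerr deg -0.75 tilt [-0.993  -0.0071  0.1179] F [-3.1 -8.3 -3.4] w -0.0002 j [ -0.4  27.6  -1.1  64.4  -6.  113.7]
t 9.62 P [0.5985 0.0366 0.1811] shaker [ 0.0747 -0.0012  0.1811] yerr deg -0.53 tilt [-0.9935 -0.0064  0.114 ] F [-3.1 -4.4  2.2] w 0.0004 j [ -0.3  27.6  -1.   64.3  -5.9 113.6]
```

View pics/mark14.png

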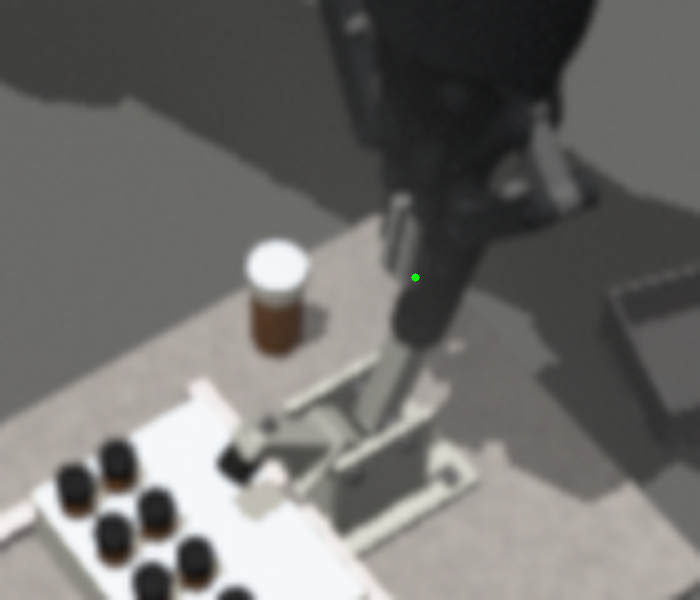

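View pics/wrist14.png

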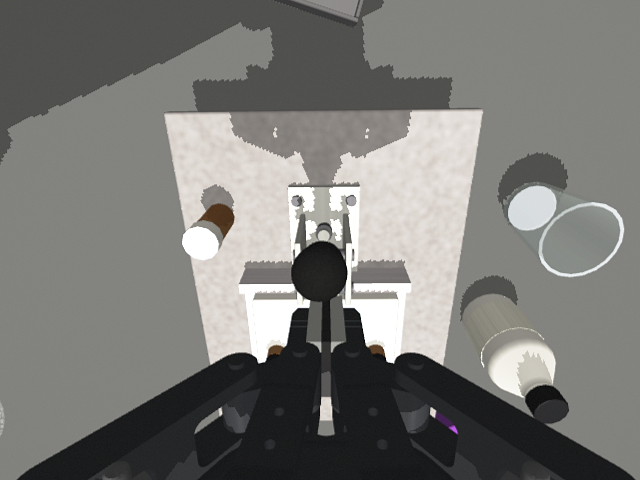

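The handle is being thrown and leans about 22° past upright, with the tip in mid-grip. I'll continue along the arc, now going downwards too.

>>> send_rows([
  [[6,-3,-20],0,-1],
  [[11,-1,-20],0,-1],
])

```text
clock: 9.78
tcp_pos: [0.6121, 0.0694, 0.1642]
ee_rot: [[-0.046, 0.914, -0.403], [-0.108, -0.406, -0.907], [-0.993, 0.002, 0.118]]
wrist_force: [-2.4, -2.1, 0.8]
width: 0.0002
```

```bash
python3 -c "
from h import *
look(15)"
```

```text
t 9.78 P [0.6121 0.0694 0.1642] shaker [ 0.1102 -0.0008  0.1642] yerr deg -0.73 tilt [-0.993   0.0019  0.1179] F [-2.4 -2.1  0.8] w 0.0002 j [  2.9  30.1   0.5  63.4  -6.1 117. ]
t 9.88 P [0.6114 0.072  0.1614] shaker [0.1123 0.0008 0.1614] yerr deg -0.52 tilt [-0.9932 -0.0024  0.1161] F [ 0.2 -0.7  0.5] w 0.0001 j [  3.   30.3   0.4  63.3  -5.9 116.9]
```

View pics/mark15.png

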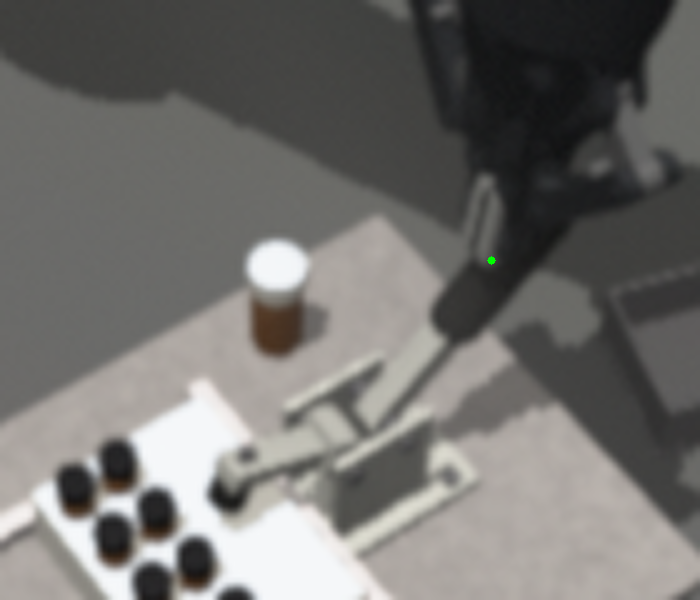

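View pics/wrist15.png

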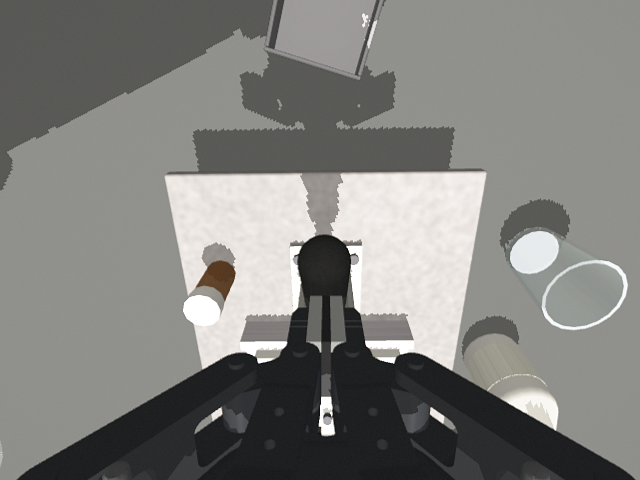

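>>> send_rows([
  [[12,0,-18],0,-1],
  [[16,0,-16],0,-1],
  [[14,0,-8],0,-1],
])

```text
clock: 10.13
tcp_pos: [0.6303, 0.1043, 0.1222]
ee_rot: [[-0.038, 0.915, -0.401], [-0.109, -0.403, -0.909], [-0.993, 0.009, 0.115]]
wrist_force: [-35.7, -14.9, 115.7]
width: -0.0001
```

```bash
python3 -c "
from h import *
look(16)"
```

```text
t 10.13 P [0.6303 0.1043 0.1222] shaker [ 0.1494 -0.0038  0.1222] yerr deg -0.56 tilt [-0.9933  0.0089  0.115 ] F [-35.7 -14.9 115.7] w -0.0001 j [  5.9  34.1   1.1  59.8  -6.  119.9]
t 10.23 P [0.6298 0.104  0.1243] shaker [ 0.1489 -0.0034  0.1243] yerr deg -0.55 tilt [-0.9933  0.009   0.1152] F [-10.2  -4.6  27.4] w 0.0 j [  5.9  33.9   1.1  60.   -6.  119.8]
```

View pics/mark16.png

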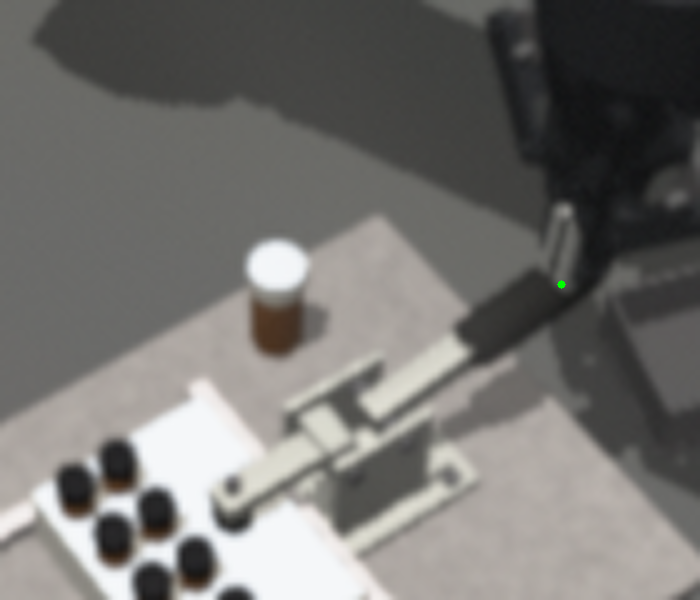

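View pics/wrist16.png

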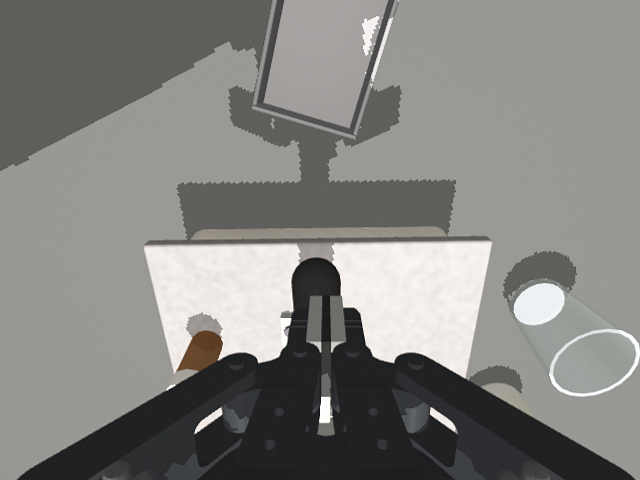

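The handle is down and the pad arm is level on the rack. But my last row pressed the locked handle against its stop with a wrist-force reading of about 122 N (components -35.7, -14.9, 115.7). It is already falling. I'll lift straight off now.

>>> send_rows([
  [[-15,0,0],0,-1],
  [[-30,0,0],0,-1],
  [[-35,0,0],0,-1],
  [[-35,0,0],0,-1],
  [[-35,0,0],0,-1],
  [[0,0,0],0,-1],
  [[0,0,0],0,-1],
  [[0,0,0],0,-1],
])

```text
clock: 10.9
tcp_pos: [0.6369, 0.1219, 0.283]
ee_rot: [[-0.031, 0.915, -0.402], [-0.103, -0.403, -0.91], [-0.994, 0.013, 0.107]]
wrist_force: [0.4, -0.5, -0.7]
width: 0.0003
```

```bash
python3 - <<'E'
from h import *
from bench import optics
st()
p=np.load("p.npy")
f=optics.grab_frame("scene"); cv2.imwrite("pics/scene17.png",cv2.resize(f["pixels"][:,:,::-1][160:360,220:460],None,fx=3.3,fy=3,interpolation=cv2.INTER_CUBIC)); crop(f,"pics/scene17.png",215,205,200,150,4); np.savez("scene17.npz",**{k:np.array(v) for k,v in f.items()})
c=lambda a:(proj(f,S(p,a))-[215,205])*4
for n,a in [("locked end",np.radians(10)),]:
    print(n,c([(.065+.11*np.cos(a),0,.125+.11*np.sin(a)),(.065+.037*np.cos(a),0,.125+.037*np.sin(a))]))
print("pad",c([(-.003,0,.125)]))
f=optics.grab_frame("wrist"); cv2.imwrite("pics/wrist17.png",f["pixels"][:,:,::-1])
E
```

```text
t 10.9 P [0.6369 0.1219 0.283 ] shaker [ 0.1681 -0.0029  0.283 ] yerr deg -0.53 tilt [-0.9942  0.013   0.107 ] F [ 0.4 -0.5 -0.7] w 0.0003 j [  7.2  30.8  18.9  80.7  -5.6 121.1]
locked end [[698.48156053  60.10470344]
 [580.51987769 143.77742987]]
pad [[402.4127466  256.33038573]]
```

View pics/scene17.png

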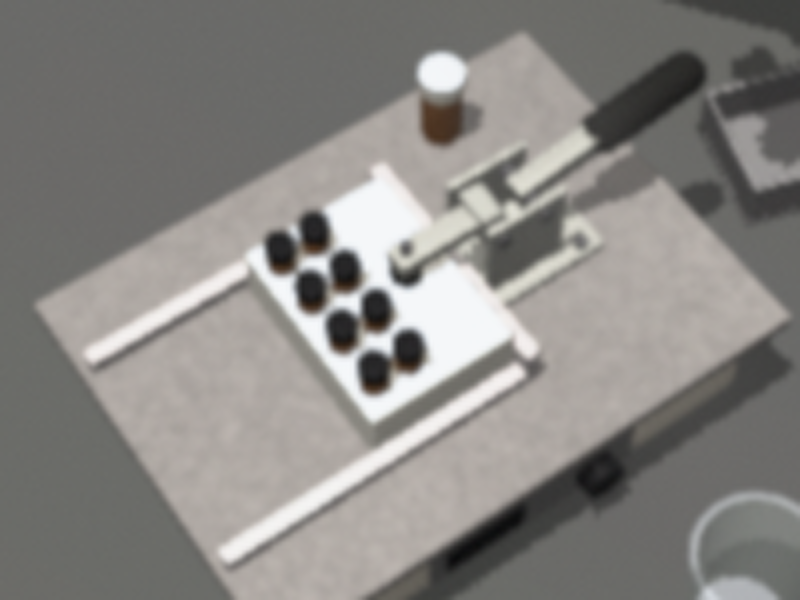

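View pics/wrist17.png

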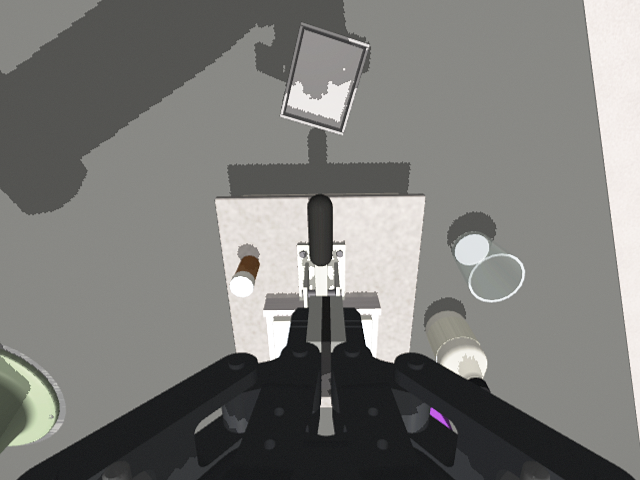

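The handle is locked: its end is seen at (690,68) against (698,60) predicted for lock. The pad sits on the rack, the rack is still flush with the stop, and the vial, box and beaker look unmoved. One number check on the rack and bystanders, then I hand in.

```bash
python3 - <<'E'
from h import *
from bench import monitor, job_done
p=np.load("p.npy"); s=load("scene17"); a=load("scene0")
def inv(W): return np.c_[(W[:,:2]-p[:2])@R2(p[2]),W[:,2]]
print(inv(back(s,o([(249,260),(373,421),(516,338)],215,205),.110)).round(4).tolist())
def reg(x,y,w,h):
    A=cv2.cvtColor(a["pixels"],7)[y:y+h,x:x+w]; B=cv2.cvtColor(s["pixels"],7)[y-6:y+h+6,x-6:x+w+6]
    r=cv2.matchTemplate(B,A,cv2.TM_CCOEFF_NORMED); _,m,_,l=cv2.minMaxLoc(r); return (l[0]-6,l[1]-6),round(m,3)
for n,q in dict(vial=(316,215,18,28),bottle=(322,355,40,52),beaker=(384,326,42,48),box=(388,217,55,42)).items(): print(n,reg(*q))
print(job_done()); st()
E
```

```text
[[-0.0587, 0.0492, 0.11], [-0.0584, -0.0555, 0.11], [0.0198, -0.058, 0.11]]
vial ((0, 0), 1.0)
bottle ((0, 0), 1.0)
beaker ((0, 0), 1.0)
box ((0, 0), 0.694)
the job is handed in; nothing more can be done
None
the job is handed in; nothing more can be done
```

The rack is home and the clamp is locked, and I handed the job in. However, one wrist-force reading went just over the 120 N limit, which may fail the run.

**What I did:** I pushed the rack along the rails with the shut fingertips until it sat against the end stop. I then backed off and threw the handle over past its dead point until it locked, and lifted clear.

**Last checks that were good:**
- **Rack:** its rear face measured about -0.0585 m and its front edge about +0.0198 m on the shaker (ideal -0.060 and +0.020), and it was square to the stop. The picture measurement is good to about 2 mm.
- **Clamp:** the handle end was within about 3 px of where it should be when locked, and the arm was level with the pad on the rack. I could not measure the pad force or the joint angle directly.
- **Bystanders:** the vial, bottle and beaker showed no shift at all in the scene picture. The little box's image match also showed no shift, but it is weak (0.69), probably because the arm's shadow lay across it.
- **Robot:** it was clear of everything, with the wrist force near zero, at about 11 s on the clock.

**What went wrong or disagreed:**
- **Over-force:** my last downward row pressed the locked handle against its stop. The reading at the end of that row was about (-36, -15, 116) N, roughly 122 N in total. It fell to about 30 N within 0.1 s, and I then lifted off.
- **Fingertip height:** the tips in the pictures were about 20 mm higher than the reported tool position. Because of this the first handle push slid over the handle's end, and the handle was still upright afterwards. I allowed for the offset on the second try.
- **Tool tilt:** the tool tilted by about 6° under the push loads and stayed tilted.

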